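Lay up the soup tray

TASK

Lay up the round aluminium tray for one soup order: the wooden cross trivet flat on the tray floor in the middle, the two-eared stew cup upright on the middle of the trivet, the lid that fits that cup seated on it, and the small round sauce dish upright on the tray floor beside the trivet. Set the pieces down gently, and leave the plain teacup, the square dish, the wide lid, the bowl and the measuring cup standing where they are.

Things in the scene. Friction and masses are not known exactly. Their poses are not given: they have to be found in the camera images.
- tray: Round aluminium serving tray, fixed firmly to the counter, 286 mm across its rim, rim 18 mm above the counter. Flat round floor of 128 mm radius, 4 mm above the counter; sloping rim 3 mm thick. Origin: centre of its underside, on the counter; z up.
- trivet: Loose wooden cross trivet (pot stand): two bars crossing at right angles in one plane, each 90 mm long, 18 mm wide, 14 mm high; about 50 g. Origin: centre of the cross, at its underside; bars along its x and y axes; z up. Any of the four arms can be pinched across its width.
- stew_cup: Loose white ceramic stew cup, straight-sided, 64 mm across (foot 52 mm, widening over the lowest 14 mm), 60 mm high, wall 4 mm, mouth 56 mm, about 170 g. Two small loop ears on opposite sides along its x axis, 46 mm up, reaching 48 mm from its axis, 27 mm wide; clear along its y axis, to grip across 64 mm. Origin: centre of its underside; z up.
- cup_lid: Loose lid of the stew cup, white ceramic, 80 g, the smaller of two lids: flange 68 mm across, round knob 20 mm thick (20 to 36 mm above the origin). Tapered plug below, 8 mm deep, 34 mm across at its foot, 44 mm at its top, drops into the cup's mouth; it starts standing on it, knob up. Origin: centre of the plug's underside; z up. Seated, it lies 52 mm above the cup's origin.
- sauce_dish: Loose small round white ceramic sauce dish, 60 mm across the rim, 54 mm at the foot, 24 mm high, open at the top, about 70 g. Origin: centre of its underside; z up. Goes on the tray floor beside the trivet.
- teacup: Leave alone: plain white ceramic teacup without ears, tapered, 70 mm across the rim, 58 mm high. Origin: centre of its underside; z up.
- jar_lid: Leave alone: white ceramic lid of a wider jar, 90 mm across, otherwise of the same form, with the same knob (top at 36 mm). Origin: centre of its underside; z up.
- square_dish: Leave alone: small square white ceramic dish, 60 by 60 mm, 24 mm high. Origin: centre of its underside; sides along its x and y axes.
- bowl: Leave alone: white ceramic bowl, 120 mm across, 55 mm high. Origin: centre of its underside; z up.
- measuring_cup: Leave alone: clear plastic measuring cup, 90 mm across the rim, 62 mm high, with a handle reaching 73 mm from its axis along its y. Origin: centre of its underside; z up.
Things that resemble listed ones, but are neither listed nor needed, are in the scene too. Leave any yellow look-alike of the stew_cup alone.

How it is judged:
By the outcome, as a careful person would: the job done as asked, in the order asked, and still so for the second after the job is handed in, with the robot touching nothing.
It also fails if it takes over 115 s, if anything falls off the work surface, if the arm or the gripper's body presses on something with over 40 N, if the wrist force passes 120 N, or if a joint passes its speed limit or range.

ROBOT

A 6-joint arm with a two-finger parallel gripper is mounted at the origin on the work surface. World frame = base frame: x ahead of the robot, y to its left, z up, the work surface at z = 0. Lengths are in m, angles in rad, forces in N, time in s.
With the tool pointing down it reaches from about 0.225 to 0.875 m from the base axis. Payload 3.4 kg.
Tool frame: the origin (TCP) lies at the very end of the fingers, on their centre line; the grasp point (between the pads) lies manip.pinch_z behind it (manip.pinch_z is the distance from the TCP to the grasp point, in m); z points along the fingers, y is the direction in which the jaws open and shut (so a half turn about z gives the same grasp; the last joint's range is limited). The gripper opens to 85 mm and grips with 20 to 120 N. Pads are 22 mm wide; open, the fingers measure 114 mm over their backs; the gripper's body (76 mm by 85 mm) begins 54 mm behind the grasp point. The pads swing forward as they close: fully open they stand 13 mm farther back than shut.
Start: joints at [1.215, 0.276, 1.505, -0, 1.361, -0.121], TCP at [0.134, 0.559, 0.205] pointing down, gripper open.
Joint ranges: [-2.89, 2.89], [-0.75, 2.08], [0.22, 2.7], [-1.18, 4.32], [0.11, 2.71], [-2.7, 2.7]. Speed limits (rad/s): [2.57, 2.57, 3.14, 3.14, 3.14, 3.14].

INTERFACE

Orientations are given as a unit quaternion [w, x, y, z].
In Python, from rig import manip, imaging, workorder gives the robot as it stands.
- The arm moves only by the tool apply_moves, never from a script. Its argument "moves" is one flat list of numbers, 7 for each row, row after row: the finger opening in m, from 0 to 0.0854, then the shift along the tool's x, y, z in m, then the turn, a rotation vector about the tool's x, y, z in rad. In form: [jaw, tx, ty, tz, rx, ry, rz, jaw, tx, ty, tz, rx, ry, rz, ...]. A call has exactly 8 rows; each row shifts and turns the pose as measured when the row begins, along the tool's axes as they then stand; what a row does not reach is not made up. A row lasts 1/12 s, in which the tool goes at most 41.7 mm and 7.16 degrees, less where a joint would pass 70% of its speed; a pose out of reach is approached as far as the arm can. A call with a gripper value outside its range is refused whole. The fingers move at their own pace and stop on an object; "newtons" is the grip in N (left out, the last holds). Time passes only in rows, so rows that do not move let the fingers close, or fill a call up. It gives the time, the measured TCP pose, the force and the opening at its end, in the units of the state.
- manip.get_state(): the state, without advancing time (a new reading comes with each control period).
- imaging.get_image(name): name is "side" or "top"; returns a dict with "image" (480x640x3 uint8, red, green, blue), "range_z" (480x640 float32, m along the optical axis (not along the pixel's ray), 0 where there is no reading), "fx", "fy", "cx", "cy" (pixels), "R" (3x3) and "t" (3): a world point X has camera coordinates R X + t. Camera axes: x right, y down, z forward; pixel columns grow to the right and rows downward; lengths in m; the calibration is good to about 2 mm. A picture is of the moment at which its call begins.
- workorder.sign_off(): hands the job in, once; it reports no verdict.
The state is a dict: "clock": time; "qpos": joint angles; "qd": joint speeds; "effort": joint torques, N m; "position": TCP position; "ee_rot": TCP orientation; "contact_force": force on the tool from outside, world axes, zero at the start; "moment": the same for the moment, N m; "width": finger opening in m.
Only numpy, scipy, OpenCV 4.12 (cv2) and the standard library are available. Lean on these libraries where they do the work, as an engineer would, in place of code of your own. Each camera call takes 0.05 s, during which the arm holds its last target.

## Working session

There is one attempt and no reset: what is moved stays moved. The work goes in short steps, Python scripts to look and compute and a tool call to move; the robot and the scene stay as the last step left them, time stands still between calls to the robot, and variables do not carry over. Pictures are saved under pics/ and viewed, and the job is handed in when it is done.

Besides the shell and the picture viewer there is one more tool, called after "Request:" in YAML: its name, and indented under it one key for each argument. apply_moves: Moves the arm, as the interface text tells. Its arguments: {"type":"object","properties":{"moves":{"type":"array"},"newtons":{"type":"number"}},"required":["moves"]}

```bash
ls; mkdir -p pics; cat > h.py <<'E'
import sys; sys.path.insert(0,'.')
import numpy as np, cv2
from rig import manip, imaging, workorder
def save(n,f):
    d=imaging.get_image(n); cv2.imwrite(f'pics/{f}.png',d['image'][:,:,::-1]); np.savez(f'pics/{f}.npz',**d); return d
def world(d):
    v,u=np.mgrid[0:480,0:640]; z=d['range_z']
    P=np.stack([(u-d['cx'])/d['fx']*z,(v-d['cy'])/d['fy']*z,z],-1)
    W=(P-d['t'])@d['R']; W[z==0]=np.nan; return W
E
python3 - <<'E'
from h import *
print(manip.get_state(), manip.pinch_z)
for n in('top','side'):
    d=save(n,n+'0'); print(n,d['fx'],d['cx'],d['cy'],d['R'],d['t'],'cam at',-d['R'].T@d['t'])
E
```

```text
pics
{'clock': 0.0, 'qpos': array([ 1.21498102e+00,  2.76603186e-01,  1.50616037e+00,  1.83501140e-05,
        1.36068730e+00, -1.20998989e-01]), 'qd': array([-0.00060824,  0.00183447,  0.00106714,  0.00035917, -0.00098976,
        0.00092948]), 'effort': array([-9.79957331e-04, -4.16763031e+01, -2.45806038e+01, -4.13791204e-04,
        1.09003804e-02, -2.63154959e-05]), 'position': array([0.13357483, 0.55866927, 0.20452423]), 'ee_rot': array([-2.28129561e-04,  1.17140463e-01,  9.93114922e-01, -9.00702452e-04]), 'contact_force': array([-0.17995383, -0.07264125,  0.46146232]), 'moment': array([0.0068832 , 0.04688321, 0.02016753]), 'width': 0.08517799515214058} 0.0187
top 437.5985029245345 324.2475279364587 243.27328365853265 [[-0.02407866 -0.99940062  0.02487199]
 [-0.99845086  0.02279256 -0.05075803]
 [ 0.05016071 -0.02605565 -0.99840123]] [0.05542837 0.5483721  0.7521869 ] cam at [0.51112701 0.06249506 0.77744   ]
side 569.6017271284209 318.5374848972692 241.36880142596422 [[ 0.67739435 -0.735374   -0.01902543]
 [-0.57391038 -0.51212845 -0.63902373]
 [ 0.46017797  0.44378996 -0.76895169]] [-0.32521292  0.36101925  0.72772651] cam at [ 0.09260638 -0.37722261  0.78409908]
```

View pics/top0.png

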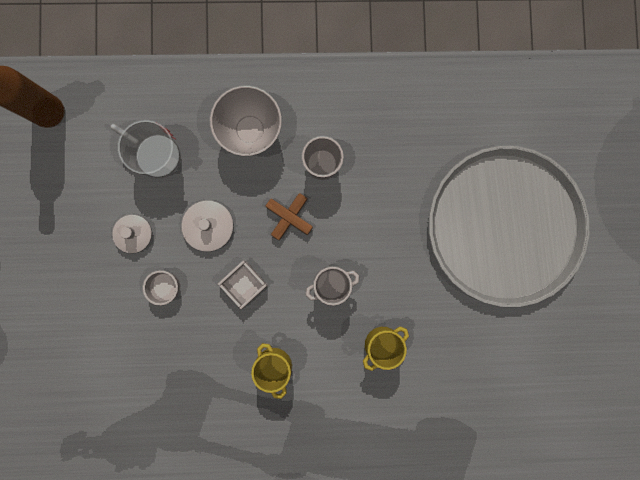

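View pics/side0.png

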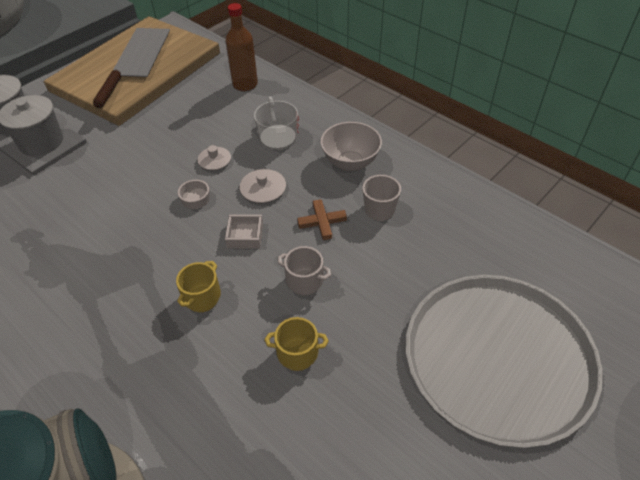

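Top view: the white two-eared cup is at (333,285). It could be confused with the yellow eared cups at (272,371) and (387,349) and the plain teacup at (322,157). The small lid is at (132,233), with the wide lid at (207,226). The round dish is at (161,288), with the square dish at (243,285). The trivet is at (289,217) and the tray at (508,226). I'll measure these and check them in a close crop.

```bash
cat >> h.py <<'E'
def circ(P):
    A=np.c_[2*P,np.ones(len(P))]; s=np.linalg.lstsq(A,(P**2).sum(1),rcond=None)[0]
    return s[:2], np.sqrt(s[2]+s[0]**2+s[1]**2)
def ransac(P,r0,tol=.003,it=400):
    rng=np.random.default_rng(0); best=None
    for _ in range(it):
        try:c,r=circ(P[rng.choice(len(P),3,False)])
        except Exception: continue
        if abs(r-r0)>.006: continue
        m=abs(np.hypot(*(P-c).T)-r)<tol
        if best is None or m.sum()>best.sum(): best=m
    c,r=circ(P[best]); return c,r,best.sum()
def blob(W,u0,u1,v0,v1,z0,z1):
    s=W[v0:v1,u0:u1].reshape(-1,3); return s[(s[:,2]>z0)&(s[:,2]<z1)]
E
python3 - <<'E'
from h import *
for cam,B in (('top',dict(tray=(420,600,130,320),cup=(300,370,255,315),lid=(105,157,205,255),jl=(178,238,195,255),dish=(138,182,265,310),sq=(215,270,258,312),tea=(298,348,130,182),bowl=(205,285,80,160),meas=(105,185,110,180),triv=(262,316,190,242),y1=(245,300,340,400),y2=(360,412,322,375))),):
    W=world(dict(np.load(f'pics/{cam}0.npz')))
    print('table',np.nanmedian(W[300:400,520:620,2]), 'trayfloor',np.nanmedian(W[200:250,480:540,2]))
    for k,b in B.items():
        s=blob(W,*b,.008,.2); zt=np.percentile(s[:,2],98)
        t=s[s[:,2]>zt-.006]
        print(k,len(s),'ztop %.3f'%zt,'mean',s.mean(0).round(4),'top ext',t.min(0).round(3),t.max(0).round(3),'mid',((t.min(0)+t.max(0))/2).round(4))
im=cv2.imread('pics/top0.png')
cv2.imwrite('pics/crop0.png',cv2.resize(im[180:320,100:380],None,fx=2.8,fy=2.8,interpolation=cv2.INTER_CUBIC))
E
```

```text
table -0.00023342095537152841 trayfloor 0.0037120664465506823
tray 3633 ztop 0.020 mean [ 0.5755 -0.3034  0.0153] top ext [ 0.432 -0.426  0.014] [ 0.716 -0.141  0.023] mid [ 0.5738 -0.2834  0.0185]
cup 772 ztop 0.062 mean [0.4751 0.0301 0.0414] top ext [ 0.446 -0.     0.056] [0.508 0.062 0.064] mid [0.4771 0.0312 0.0599]
lid 1195 ztop 0.037 mean [0.5737 0.3742 0.0165] top ext [0.565 0.367 0.031] [0.584 0.386 0.04 ] mid [0.5742 0.3765 0.0355]
jl 2062 ztop 0.036 mean [0.5845 0.2453 0.0155] top ext [0.575 0.237 0.031] [0.594 0.256 0.04 ] mid [0.5849 0.2465 0.0351]
dish 471 ztop 0.026 mean [0.4792 0.3274 0.0193] top ext [0.45  0.294 0.02 ] [0.508 0.353 0.027] mid [0.4793 0.324  0.0239]
sq 494 ztop 0.026 mean [0.4818 0.1859 0.0218] top ext [0.44  0.144 0.02 ] [0.522 0.226 0.028] mid [0.4809 0.1851 0.0242]
tea 830 ztop 0.060 mean [0.7002 0.0423 0.0421] top ext [0.657 0.009 0.054] [0.727 0.077 0.061] mid [0.6923 0.0431 0.0577]
bowl 3300 ztop 0.056 mean [0.7661 0.1748 0.0316] top ext [0.697 0.111 0.05 ] [0.815 0.23  0.059] mid [0.7559 0.1702 0.0547]
meas 1786 ztop 0.064 mean [0.718  0.3416 0.0425] top ext [0.667 0.282 0.058] [0.757 0.379 0.066] mid [0.7124 0.3307 0.0616]
triv 951 ztop 0.017 mean [0.5981 0.1034 0.0139] top ext [0.559 0.063 0.011] [0.639 0.143 0.018] mid [0.5988 0.1031 0.0146]
y1 1077 ztop 0.062 mean [0.3374 0.1359 0.0416] top ext [0.309 0.104 0.056] [0.372 0.167 0.064] mid [0.3406 0.1355 0.0598]
y2 1064 ztop 0.062 mean [ 0.369  -0.0557  0.0416] top ext [ 0.34  -0.086  0.056] [ 0.403 -0.023  0.063] mid [ 0.3715 -0.0542  0.0595]
```

View pics/crop0.png

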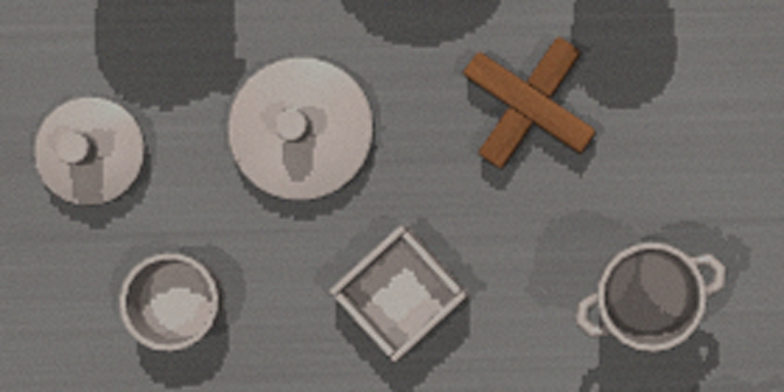

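The crop confirms the choice: eared white cup, small lid on the left, round dish, cross trivet. Next I need precise centres and headings from both cameras.

```bash
python3 - <<'E'
from h import *
from scipy.spatial.transform import Rotation as Ro
s=manip.get_state(); q=s['ee_rot']; print(Ro.from_quat(q,scalar_first=True).as_matrix().round(3))
for cam in('top','side'):
    W=world(dict(np.load(f'pics/{cam}0.npz'))).reshape(-1,3)
    def near(c,r,z0,z1): return W[(np.hypot(W[:,0]-c[0],W[:,1]-c[1])<r)&(W[:,2]>z0)&(W[:,2]<z1)]
    print(cam)
    for k,c,r,z0,z1,rr in(('cuprim',(.477,.031),.034,.055,.066,.030),('dish',(.479,.324),.036,.020,.03,.0285),('tray',(.574,-.2835),.15,.014,.024,.141)):
        P=near(c,r,z0,z1); o=ransac(P[:,:2],rr,.004); print(k,len(P),o[0].round(4),o[1].round(4),o[2],P[:,2].mean().round(4))
    P=near((.574,.3765),.045,.029,.045); print('knob',len(P),((P.min(0)+P.max(0))/2).round(4),P.mean(0).round(4),np.percentile(P[:,2],[5,50,95]).round(4))
    P=near((.574,.3765),.05,.005,.018); print('flange',len(P),circ(P[:,:2]) and ((np.percentile(P,1,axis=0)+np.percentile(P,99,axis=0))/2).round(4),(P.max(0)-P.min(0)).round(4))
    c=np.array([.5742,.376])
    P=near(c,.05,-.01,.05); rad=np.hypot(*(P[:,:2]-c).T)
    for a in range(0,44,4):
        m=(rad>=a/1000)&(rad<(a+4)/1000); print(a,(np.percentile(P[m,2],[10,50,90])*1000).round(1),end=' ')
    print()
    P=near((.477,.031),.055,.036,.056); d=P[:,:2]-[.477,.031]; rr=np.hypot(*d.T); e=d[rr>.037]
    if len(e): 
        th=np.arctan2(e[:,1],e[:,0]); print('ears',len(e),'axis deg',np.degrees(np.angle(np.exp(2j*th).mean())/2),np.degrees(th).round()[::6], rr.max())
    P=near((.599,.103),.055,.010,.02)[:, :2]; hull=P
    # trivet: fit angle by maximizing membership
    best=None
    from scipy.optimize import minimize
    def cost(p):
        d=P-p[:2]; a=p[2]; u=d[:,0]*np.cos(a)+d[:,1]*np.sin(a); v=-d[:,0]*np.sin(a)+d[:,1]*np.cos(a); u,v=abs(u),abs(v)
        # signed dist to cross
        def box(x,y,a,b): 
            qx,qy=np.maximum(x-a,0),np.maximum(y-b,0); return np.hypot(qx,qy)
        dd=np.minimum(box(u,v,.045,.009),box(u,v,.009,.045)); return (dd**2).sum()*1e6
    for a0 in np.radians(np.arange(0,90,15)):
        o=minimize(cost,[*P.mean(0),a0],method='Nelder-Mead',options=dict(xatol=1e-5,fatol=1e-4,maxiter=2000))
        if best is None or o.fun<best.fun: best=o
    print('trivet',len(P),best.x[:2].round(4),np.degrees(best.x[2]),best.fun)
E
```

```text
[[-0.973  0.233 -0.001]
 [ 0.233  0.973 -0.002]
 [ 0.    -0.002 -1.   ]]
top
cuprim 285 [0.4775 0.0319] 0.0298 285 0.0597
dish 266 [0.4801 0.3233] 0.0276 266 0.0238
tray 2437 [ 0.5736 -0.283 ] 0.1382 2203 0.0174
knob 121 [0.5742 0.3764 0.0348] [0.5739 0.3754 0.0355] [0.0319 0.0358 0.0381]
flange 1012 [0.5738 0.3763 0.0137] [0.0649 0.0674 0.0095]
0 [34.8 36.5 37.8] 4 [33.  35.8 37.6] 8 [16.2 27.5 36.3] 12 [15.2 16.7 18.4] 16 [14.5 16.1 17.6] 20 [13.6 15.3 17. ] 24 [11.8 13.6 15.2] 28 [ 0.7 12.1 14.1] 32 [-0.9  1.8 12.3] 36 [-1.2  0.3  1.9] 40 [-1.4  0.4  2.1] 
ears 125 axis deg -71.00045319237265 [-51. -56. -61. -64. -67. -70. -73. -76. -80. -85.  92.  94.  98. 101.
 104. 107. 111. 115. 116. 119. 123.] 0.04702803802226718
trivet 945 [0.5984 0.1035] 54.61400403560572 0.06841774123249197
side
cuprim 365 [0.478  0.0301] 0.0298 365 0.0595
dish 223 [0.4811 0.3217] 0.0274 219 0.0238
tray 3343 [ 0.5736 -0.2851] 0.1379 2903 0.0182
knob 77 [0.5753 0.3741 0.0342] [0.5741 0.3734 0.0353] [0.0301 0.0361 0.0387]
flange 479 [0.5749 0.3739 0.0129] [0.0689 0.0774 0.0128]
0 [35.4 37.  38.7] 4 [16.6 32.8 37.9] 8 [16.7 26.9 36.1] 12 [14.6 17.1 19.1] 16 [14.5 16.5 18. ] 20 [12.5 15.6 17.2] 24 [ 0.2 14.1 15.8] 28 [ 0.1 11.7 14.6] 32 [-0.7  2.7 13.2] 36 [-0.7  1.   3.2] 40 [-1.2  0.7  2.5] 
ears 118 axis deg -71.5769832275473 [ 92. 101. 105. 107.  99. 112. 114. 121. 122. -60. -60. -63. -63. -72.
 -71. -78. -71. -80. -83. -85.] 0.04816214992399695
trivet 712 [0.5994 0.1016] 54.511355691459464 35.00542763646985
```

Both cameras agree to about 2 mm, so I'll use the averages:

| Item | x | y | Heading |
|---|---|---|---|
| Trivet | 0.599 | 0.1026 | bars at 54.6° and −35.4° |
| Cup | 0.4777 | 0.031 | ears at −71.3° |
| Lid | 0.5745 | 0.3752 | – |
| Dish | 0.4806 | 0.3225 | – |
| Tray | 0.5736 | −0.284 | – |

I'll start with the trivet's near arm, turning the tool y axis to 54.6°.

```bash
cat >> h.py <<'E'
from scipy.spatial.transform import Rotation as Ro
def go(x,y,z,yaw=None):
    s=manip.get_state(); R=Ro.from_quat(s['ee_rot'],scalar_first=True).as_matrix(); p=s['position']
    cy=np.degrees(np.arctan2(R[1,1],R[0,1])); d=R.T@(np.array([x,y,z])-p)
    print('t%.2f'%s['clock'],'pos',p.round(4),'yawY %.2f'%cy,'w%.4f'%s['width'],'F',s['contact_force'].round(1),'q',s['qpos'].round(2))
    rz=0
    if yaw is not None:
        y_=np.radians(yaw); D=np.c_[[np.sin(y_),-np.cos(y_),0],[np.cos(y_),np.sin(y_),0],[0,0,-1]]
        print('rotvec',Ro.from_matrix(R.T@D).as_rotvec().round(4),'shift in target frame',(D.T@(np.array([x,y,z])-p)).round(4))
    print('shift now',d.round(4),'len %.3f'%np.linalg.norm(d))
E
python3 -c "
from h import *
go(.577,.1182,.2045,54.6)"
```

```text
t0.10 pos [0.1336 0.5587 0.2046] yawY 76.55 w0.0853 F [-1.   0.5 -0. ] q [ 1.22  0.28  1.51  0.    1.36 -0.12]Traceback (most recent call last):
  File "<string>", line 3, in <module>
    go(.577,.1182,.2045,54.6)
    ~~^^^^^^^^^^^^^^^^^^^^^^^
  File "h.py", line 32, in go
    print('rotvec',Ro.from_matrix(R.T@D).as_rotvec().round(4),'shift in target frame',(D.T@(np.array([x,y,z])-p)).round(4))
                   ~~~~~~~~~~~~~~^^^^^^^
  File "scipy/spatial/transform/_rotation.pyx", line 1143, in scipy.spatial.transform._rotation.Rotation.from_matrix
ValueError: Non-positive determinant (left-handed or null coordinate frame) in rotation matrix 0: [[-9.27538897e-01 -3.73726567e-01 -2.17262104e-04]
 [-3.73726367e-01  9.27537399e-01  1.72541390e-03]
 [ 4.43314285e-04 -1.68158508e-03  9.99998488e-01]].
```

Request:
apply_moves:
  moves: [0.045,0,0,0,0,0,0.0955,0.045,0,0,0,0,0,0.0955,0.045,0,0,0,0,0,0.0955,0.045,0,0,0,0,0,0.0955,0.045,-0.038,-0.006,0,0,0,0,0.045,-0.038,-0.006,0,0,0,0,0.045,-0.038,-0.006,0,0,0,0,0.045,-0.038,-0.006,0,0,0,0]
  newtons: 40

```text
clock: 0.77
position: [0.2386, 0.4498, 0.1995]
ee_rot: [-0.002, 0.307, 0.952, -0.004]
contact_force: [-0.4, -0.3, 1.0]
width: 0.0449
```

```bash
python3 -c "
from h import *
go(.577,.1182,.2045,54.6)"
```

```text
t0.77 pos [0.2386 0.4498 0.1995] yawY 54.23 w0.0449 F [-0.4 -0.3  1. ] q [ 0.94  0.18  1.64  0.    1.32 -0.  ]Traceback (most recent call last):
  File "<string>", line 3, in <module>
    go(.577,.1182,.2045,54.6)
    ~~^^^^^^^^^^^^^^^^^^^^^^^
  File "h.py", line 32, in go
    print('rotvec',Ro.from_matrix(R.T@D).as_rotvec().round(4),'shift in target frame',(D.T@(np.array([x,y,z])-p)).round(4))
                   ~~~~~~~~~~~~~~^^^^^^^
  File "scipy/spatial/transform/_rotation.pyx", line 1143, in scipy.spatial.transform._rotation.Rotation.from_matrix
ValueError: Non-positive determinant (left-handed or null coordinate frame) in rotation matrix 0: [[-0.99997592  0.00645882 -0.00253841]
 [ 0.00643743  0.99994446  0.00834438]
 [-0.00259217 -0.00832784  0.99996196]].
```

```bash
sed -i 's/\[np.sin(y_),-np.cos(y_),0\]/[-np.sin(y_),np.cos(y_),0]/' h.py; python3 -c "
from h import *
go(.577,.1182,.12,54.6)"
```

```text
t0.77 pos [0.2386 0.4498 0.1995] yawY 54.23 w0.0449 F [-0.4 -0.3  1. ] q [ 0.94  0.18  1.64  0.    1.32 -0.  ]
rotvec [-0.0083 -0.0026 -0.0064] shift in target frame [-0.4679 -0.0742  0.0795]
shift now [-0.4686 -0.0705  0.0789] len 0.480
```

Request:
apply_moves:
  moves: [0.045,-0.039,-0.006,0,-0.008,-0.003,-0.006,0.045,-0.039,-0.006,0,0,0,0,0.045,-0.039,-0.006,0,0,0,0,0.045,-0.039,-0.006,0,0,0,0,0.045,-0.039,-0.006,0,0,0,0,0.045,-0.039,-0.006,0,0,0,0,0.045,-0.039,-0.006,0,0,0,0,0.045,-0.039,-0.006,0,0,0,0]

```text
clock: 1.43
position: [0.4708, 0.2167, 0.1973]
ee_rot: [-0.001, 0.303, 0.953, -0.001]
contact_force: [0.7, 0.6, 0.4]
width: 0.0448
```

```bash
python3 -c "
from h import *
go(.577,.1182,.08,54.6)"
```

```text
t1.43 pos [0.4708 0.2167 0.1973] yawY 54.77 w0.0448 F [0.7 0.6 0.4] q [ 0.3   0.2   1.63 -0.    1.31 -0.66]
rotvec [-0.0035 -0.0014  0.003 ] shift in target frame [-0.1436 -0.0188  0.1173]
shift now [-0.1437 -0.0188  0.1171] len 0.186
```

Request:
apply_moves:
  moves: [0.045,-0.025,-0.003,0.015,-0.0035,-0.0014,0.003,0.045,-0.025,-0.003,0.02,0,0,0,0.045,-0.025,-0.003,0.02,0,0,0,0.045,-0.025,-0.003,0.02,0,0,0,0.045,-0.025,-0.003,0.02,0,0,0,0.045,-0.018,-0.003,0.02,0,0,0,0.045,0,0,0,0,0,0,0.045,0,0,0,0,0,0]

```text
clock: 2.1
position: [0.5884, 0.1053, 0.0761]
ee_rot: [0.002, 0.31, 0.951, 0.0]
contact_force: [-0.6, -0.1, -0.2]
width: 0.0453
```

```bash
python3 -c "
from h import *
go(.577,.1182,.002,54.6)
save('side','s1'); save('top','t1')"
```

```text
t2.10 pos [0.5884 0.1053 0.0761] yawY 53.92 w0.0453 F [-0.6 -0.1 -0.2] q [ 0.06  0.4   1.65 -0.    1.08 -0.88]
rotvec [ 0.0014  0.0031 -0.0118] shift in target frame [0.0168 0.0039 0.0741]
shift now [0.0171 0.0036 0.0741] len 0.076
```

View pics/s1.png

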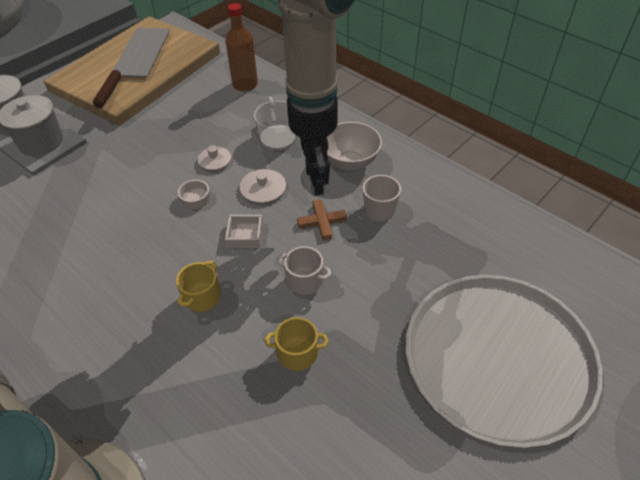

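The side view shows the fingers above the trivet, around (318,190), and nothing has been disturbed. The arm carries on for a few mm after a row ends, so I'll correct and settle before descending.

Request:
apply_moves:
  moves: [0.045,0.009,0.002,0.0,0.0014,0.003,-0.012,0.045,0.008,0.002,0,0,0,0,0.045,0,0,0.015,0,0,0,0.045,0,0,0.015,0,0,0,0.045,0,0,0.01,0,0,0,0.045,0,0,0,0,0,0,0.045,0,0,0,0,0,0,0.045,0,0,0,0,0,0]

```text
clock: 2.87
position: [0.5731, 0.1298, 0.0449]
ee_rot: [0.005, 0.298, 0.955, 0.004]
contact_force: [-0.3, -0.4, 0.9]
width: 0.0447
```

```bash
python3 -c "
from h import *
go(.577,.1182,.003,54.6)"
```

```text
t2.87 pos [0.5731 0.1298 0.0449] yawY 55.31 w0.0447 F [-0.3 -0.4  0.9] q [ 0.1   0.42  1.72  0.    0.99 -0.86]
rotvec [0.0103 0.0074 0.0124] shift in target frame [-0.01   -0.0072  0.0419]
shift now [-0.0095 -0.0078  0.0419] len 0.044
```

Request:
apply_moves:
  moves: [0.045,-0.006,-0.005,0,0.008,0.005,0.009,0.045,0,0,0,0,0,0,0.045,0,0,0,0,0,0,0.045,0,0,0,0,0,0,0.045,0,0,0,0,0,0,0.045,0,0,0,0,0,0,0.045,0,0,0,0,0,0,0.045,0,0,0,0,0,0]

```text
clock: 3.53
position: [0.5778, 0.1214, 0.048]
ee_rot: [0.004, 0.303, 0.953, 0.001]
contact_force: [0.1, -0.2, 0.4]
width: 0.0449
```

```bash
python3 -c "
from h import *
go(.577,.1182,.003,54.6)"
```

```text
t3.53 pos [0.5778 0.1214 0.048 ] yawY 54.69 w0.0449 F [ 0.1 -0.2  0.4] q [ 0.09  0.42  1.71 -0.    1.01 -0.87]
rotvec [0.0051 0.0063 0.0015] shift in target frame [-0.0012 -0.0031  0.045 ]
shift now [-0.0009 -0.0033  0.045 ] len 0.045
```

Request:
apply_moves:
  moves: [0.045,-0.001,-0.003,0.005,0.004,0.005,0.001,0.045,0,0,0.008,0,0,0,0.045,0,0,0.008,0,0,0,0.045,0,0,0.008,0,0,0,0.045,0,0,0,0,0,0,0.045,0,0,0,0,0,0,0.045,0,0,0,0,0,0,0.045,0,0,0,0,0,0]

```text
clock: 4.2
position: [0.5754, 0.1179, 0.014]
ee_rot: [-0.001, 0.304, 0.953, -0.001]
contact_force: [-0.0, -0.4, -0.1]
width: 0.0451
```

```bash
python3 -c "
from h import *
go(.577,.1182,.003,54.6)"
```

```text
t4.20 pos [0.5754 0.1179 0.014 ] yawY 54.62 w0.0451 F [-0.  -0.4 -0.1] q [ 0.08  0.46  1.74  0.    0.94 -0.87]
rotvec [-0.0018 -0.0022  0.0003] shift in target frame [-0.0011  0.0012  0.011 ]
shift now [-0.0011  0.0012  0.011 ] len 0.011
```

Request:
apply_moves:
  moves: [0.045,0.001,0.001,0.005,-0.001,-0.001,0,0.045,0,0,0.004,0,0,0,0.045,0,0,0,0,0,0,0.045,0,0,0,0,0,0,0.0,0,0,0,0,0,0,0.0,0,0,0,0,0,0,0.0,0,0,0,0,0,0,0.0,0,0,0,0,0,0]

```text
clock: 4.87
position: [0.5761, 0.1197, 0.0052]
ee_rot: [0.001, 0.304, 0.953, 0.0]
contact_force: [-0.4, 0.1, 1.3]
width: 0.0003
```

```bash
python3 -c "
from h import *
go(.577,.1182,.003,54.6)"
```

```text
t4.87 pos [0.5761 0.1197 0.0052] yawY 54.64 w0.0003 F [-0.4  0.1  1.3] q [ 0.09  0.47  1.75  0.    0.92 -0.87]
rotvec [0.001  0.0009 0.0007] shift in target frame [-0.0016 -0.0007  0.0022]
shift now [-0.0016 -0.0007  0.0022] len 0.003
```

The jaws shut on nothing, so I missed the bar. I'll look.

```bash
python3 -c "
from h import *
a=save('side','s2');b=save('top','t2')
A=cv2.resize(a['image'][120:280,230:430],(400,320)); B=cv2.resize(b['image'][140:300,200:400],(400,320))
cv2.imwrite('pics/c2.png',np.hstack([A,B])[:,:,::-1])"
```

```text
(no output)
```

View pics/c2.png

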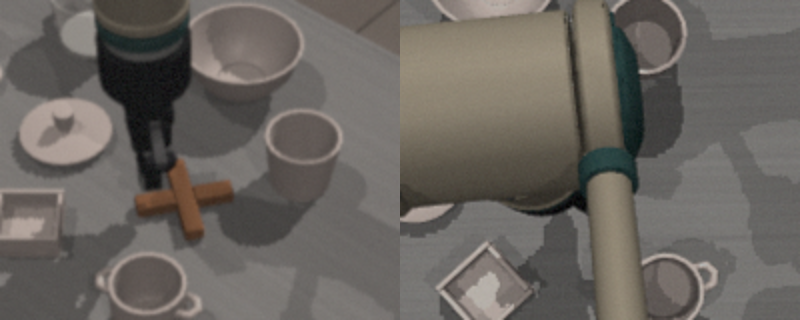

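```bash
python3 -c "
from h import *
d=dict(np.load('pics/s2.npz'))
def pj(X):
    c=d['R']@np.array(X)+d['t']; return (d['fx']*c[0]/c[2]+d['cx'],d['fy']*c[1]/c[2]+d['cy'])
def show(n,X):
    u,v=pj(X); print(n,round(u),round(v),'crop',round((u-230)*2),round((v-120)*2))
c=np.array([.599,.1026,.014])
for a in(54.6,144.6,-125.4,-35.4): show(a,c+.045*np.array([np.cos(np.radians(a)),np.sin(np.radians(a)),0]))
show('tcp',[.5761,.1197,.0052]); show('grasp',[.5761,.1197,.024]);show('grasp+60',[.5761,.1197,.08])
W=world(d); 
for (u,v) in [(305,205),(303,200),(308,198),(306,208),(310,195),(312,200)]: print(u,v,W[v,u])
"
```

```text
54.6 316 200 crop 172 159
144.6 297 221 crop 134 202
-125.4 327 235 crop 193 231
-35.4 345 213 crop 230 186
tcp 306 223 crop 152 205
grasp 306 216 crop 151 191
grasp+60 304 194 crop 149 148
305 205 [0.53359823 0.07591856 0.11654362]
303 200 [0.53453095 0.08084929 0.12400142]
308 198 [0.54200913 0.07679343 0.12560752]
306 208 [0.56782879 0.10900392 0.05859963]
310 195 [0.54729657 0.07724596 0.12812372]
312 200 [0.54519218 0.07109428 0.12244591]
```

```bash
python3 -c "
from h import *
d=dict(np.load('pics/s2.npz')); W=world(d)
cv2.imwrite('pics/c3.png',cv2.resize(d['image'][150:250,260:360],(600,600),interpolation=cv2.INTER_NEAREST)[:,:,::-1])
for v in range(196,226,2): print(v,[ (u,*(W[v,u]*1000).round().astype(int)) for u in range(296,318,4)])
"
```

```text
196 [(296, np.int64(616), np.int64(184), np.int64(1)), (300, np.int64(560), np.int64(114), np.int64(91)), (304, np.int64(544), np.int64(88), np.int64(121)), (308, np.int64(545), np.int64(79), np.int64(127)), (312, np.int64(551), np.int64(76), np.int64(124)), (316, np.int64(555), np.int64(71), np.int64(124))]
198 [(296, np.int64(612), np.int64(180), np.int64(0)), (300, np.int64(559), np.int64(113), np.int64(87)), (304, np.int64(537), np.int64(81), np.int64(126)), (308, np.int64(542), np.int64(77), np.int64(126)), (312, np.int64(545), np.int64(70), np.int64(128)), (316, np.int64(550), np.int64(66), np.int64(127))]
200 [(296, np.int64(609), np.int64(177), np.int64(0)), (300, np.int64(561), np.int64(116), np.int64(80)), (304, np.int64(535), np.int64(79), np.int64(125)), (308, np.int64(540), np.int64(75), np.int64(124)), (312, np.int64(545), np.int64(71), np.int64(122)), (316, np.int64(549), np.int64(66), np.int64(123))]
202 [(296, np.int64(603), np.int64(171), np.int64(3)), (300, np.int64(551), np.int64(105), np.int64(90)), (304, np.int64(533), np.int64(77), np.int64(124)), (308, np.int6
[... 2839 characters left out ...]
, np.int64(112), np.int64(12)), (316, np.int64(585), np.int64(103), np.int64(17))]
222 [(296, np.int64(567), np.int64(137), np.int64(1)), (300, np.int64(565), np.int64(123), np.int64(14)), (304, np.int64(569), np.int64(118), np.int64(14)), (308, np.int64(573), np.int64(111), np.int64(16)), (312, np.int64(580), np.int64(107), np.int64(13)), (316, np.int64(586), np.int64(103), np.int64(11))]
224 [(296, np.int64(564), np.int64(134), np.int64(1)), (300, np.int64(560), np.int64(119), np.int64(16)), (304, np.int64(566), np.int64(115), np.int64(14)), (308, np.int64(573), np.int64(111), np.int64(10)), (312, np.int64(580), np.int64(108), np.int64(6)), (316, np.int64(586), np.int64(104), np.int64(5))]
```

View pics/c3.png

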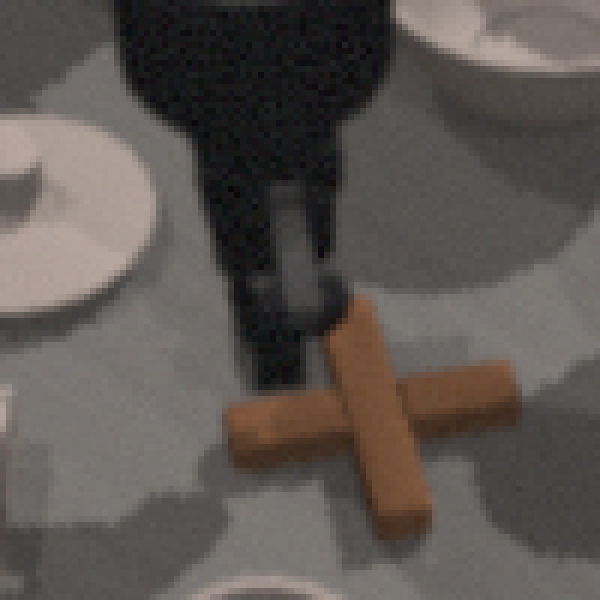

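The bar seems to be where the fingers should be, yet the visible fingertip sits about 30 mm up while the state reports z = 5 mm. I'll compare reported TCP and observed tip in the earlier shot too.

```bash
python3 -c "
from h import *
d=dict(np.load('pics/s1.npz')); W=world(d)
cv2.imwrite('pics/c4.png',cv2.resize(d['image'][120:220,270:370],(600,600),interpolation=cv2.INTER_NEAREST)[:,:,::-1])
d0=dict(np.load('pics/side0.npz'));W0=world(d0)
for n,r in(('s1',(.5884,.1053,.0761)),('s2',(.5761,.1197,.0052))):
    d=dict(np.load(f'pics/{n}.npz')); W=world(d)
    m=(abs(d['range_z']-d0['range_z'])>.02)&(np.hypot(W[:,:,0]-r[0],W[:,:,1]-r[1])<.08)&(W[:,:,2]<.3)&(d['range_z']>0)
    P=W[m]; uv=np.argwhere(m)
    for z in np.arange(0,.25,.01):
        k=(P[:,2]>=z)&(P[:,2]<z+.01)
        if k.sum()>3: print(n,round(z,2),k.sum(),P[k].mean(0).round(3),P[k].min(0).round(3)[:2],P[k].max(0).round(3)[:2],uv[k].mean(0).round())
    c=d['R']@np.array(r)+d['t']; print('proj',d['fx']*c[0]/c[2]+d['cx'],d['fy']*c[1]/c[2]+d['cy'])
"
```

```text
s1 0.0 6 [0.56  0.113 0.001] [0.519 0.059] [0.596 0.156] [231. 303.]
s1 0.1 14 [0.578 0.096 0.107] [0.563 0.077] [0.597 0.13 ] [189. 315.]
s1 0.11 67 [0.575 0.093 0.115] [0.562 0.072] [0.598 0.131] [187. 315.]
s1 0.12 63 [0.571 0.086 0.125] [0.562 0.072] [0.596 0.135] [186. 316.]
s1 0.13 38 [0.577 0.094 0.134] [0.562 0.073] [0.605 0.134] [178. 315.]
s1 0.14 5 [0.581 0.114 0.146] [0.558 0.084] [0.599 0.135] [166. 308.]
s1 0.15 71 [0.56  0.073 0.156] [0.547 0.054] [0.598 0.14 ] [180. 317.]
s1 0.16 72 [0.558 0.07  0.164] [0.546 0.051] [0.587 0.13 ] [178. 317.]
s1 0.17 111 [0.561 0.078 0.175] [0.543 0.051] [0.589 0.133] [169. 315.]
s1 0.18 125 [0.562 0.073 0.185] [0.542 0.047] [0.589 0.13 ] [165. 317.]
s1 0.19 138 [0.562 0.077 0.195] [0.54  0.045] [0.591 0.126] [159. 316.]
s1 0.2 281 [0.559 0.07  0.206] [0.539 0.045] [0.597 0.124] [157. 317.]
s1 0.21 137 [0.565 0.077 0.214] [0.556 0.059] [0.595 0.105] [149. 317.]
s1 0.22 82 [0.566 0.077 0.225] [0.559 0.069] [0.577 0.091] [143. 317.]
s1 0.23 198 [0.566 0.084 0.236] [0.549 0.067] [0.61  0.129] [135. 313.]
s1 0.24 266 [0.567 0.085 0.245] [0
[... 1062 characters left out ...]
177. 306.]
s2 0.16 182 [0.555 0.098 0.166] [0.537 0.082] [0.596 0.142] [169. 303.]
s2 0.17 215 [0.555 0.099 0.175] [0.537 0.081] [0.599 0.141] [165. 303.]
s2 0.18 220 [0.556 0.098 0.185] [0.538 0.081] [0.598 0.143] [160. 303.]
s2 0.19 226 [0.555 0.099 0.195] [0.537 0.081] [0.599 0.141] [155. 302.]
s2 0.2 402 [0.559 0.102 0.205] [0.537 0.081] [0.607 0.152] [148. 302.]
s2 0.21 112 [0.556 0.1   0.214] [0.54  0.085] [0.588 0.135] [145. 302.]
s2 0.22 281 [0.556 0.1   0.226] [0.538 0.082] [0.599 0.143] [139. 301.]
s2 0.23 199 [0.555 0.1   0.236] [0.538 0.082] [0.596 0.143] [134. 300.]
s2 0.24 307 [0.558 0.101 0.244] [0.538 0.082] [0.603 0.148] [128. 301.]
proj 305.91541690388414 222.65361760501148
```

View pics/c4.png

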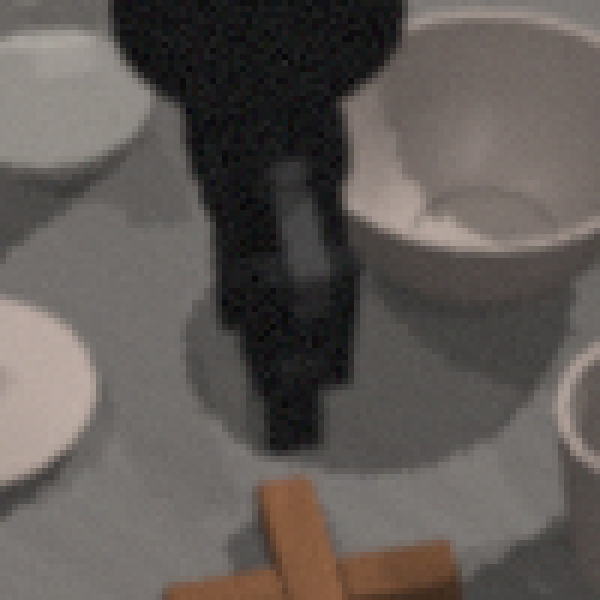

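```bash
python3 -c "
from h import *
d0=dict(np.load('pics/side0.npz'))
for n,r in(('s1',(.5884,.1053,.0761)),('s2',(.5761,.1197,.0052))):
    d=dict(np.load(f'pics/{n}.npz')); W=world(d)
    m=(abs(d['range_z']-d0['range_z'])>.02)&(np.hypot(W[:,:,0]-r[0],W[:,:,1]-r[1])<.08)&(d['range_z']>0)
    P=W[m]
    for z in np.arange(r[2]+.1,r[2]+.3,.02):
        k=P[(P[:,2]>=z)&(P[:,2]<z+.02)]
        if len(k)>30:
            from scipy.optimize import least_squares
            o=least_squares(lambda p:np.hypot(k[:,0]-p[0],k[:,1]-p[1])-p[2],[r[0],r[1],.04],loss='soft_l1',f_scale=.002)
            print(n,round(z,3),len(k),o.x.round(4),'minus tcp',(o.x[:2]-r[:2]).round(4))
"
```

```text
s1 0.176 251 [0.5642 0.0722 0.0223] minus tcp [-0.0242 -0.0331]
s1 0.196 440 [0.5769 0.0642 0.0266] minus tcp [-0.0115 -0.0411]
s1 0.216 219 [0.5878 0.1051 0.0365] minus tcp [-0.0006 -0.0002]
s1 0.236 528 [0.5879 0.1058 0.0373] minus tcp [-0.0005  0.0005]
s1 0.256 660 [0.5873 0.1052 0.0364] minus tcp [-0.0011 -0.0001]
s1 0.276 493 [0.5884 0.1063 0.0347] minus tcp [-0.     0.001]
s1 0.296 671 [0.5881 0.1061 0.036 ] minus tcp [-0.0003  0.0008]
s1 0.316 605 [0.588  0.106  0.0348] minus tcp [-0.0004  0.0007]
s1 0.336 649 [0.5876 0.1057 0.0346] minus tcp [-0.0008  0.0004]
s1 0.356 690 [0.5876 0.1058 0.0347] minus tcp [-0.0008  0.0005]
s2 0.105 199 [0.5565 0.0898 0.0234] minus tcp [-0.0196 -0.0299]
s2 0.125 267 [0.5621 0.0984 0.018 ] minus tcp [-0.014  -0.0213]
s2 0.145 173 [0.5762 0.1195 0.0369] minus tcp [ 0.0001 -0.0002]
s2 0.165 435 [0.5762 0.1202 0.0374] minus tcp [0.0001 0.0005]
s2 0.185 549 [0.5757 0.1195 0.0365] minus tcp [-0.0004 -0.0002]
s2 0.205 401 [0.5769 0.1214 0.0356] minus tcp [0.0008 0.0017]
s2 0.225 569 [0.5763 0.1203 0.036 ] minus tcp [0.0002 0.0006]
s2 0.245 489 [0.5761 0.1201 0.0347] minus tcp [0.     0.0004]
s2 0.265 521 [0.5759 0.1201 0.0346] minus tcp [-0.0002  0.0004]
s2 0.285 560 [0.5759 0.12   0.0346] minus tcp [-0.0002  0.0003]
```

Reported xy matches the gripper body to about 1 mm, but in both shots the visible fingertips are 26–28 mm higher than the reported TCP. That also explains why the shut fingers weren't stopped by the bar below them. I'll treat the true tip as reported z + 27 mm, then descend in small steps watching the force.

Request:
apply_moves:
  moves: [0.045,-0.001,0,0,0,0,0,0.045,0,0,0,0,0,0,0.045,0,0,0,0,0,0,0.045,0,0,0.004,0,0,0,0.045,0,0,0.004,0,0,0,0.045,0,0,0,0,0,0,0.045,0,0,0,0,0,0,0.045,0,0,0,0,0,0]

```text
clock: 5.63
position: [0.5769, 0.119, -0.0038]
ee_rot: [0.0, 0.304, 0.953, 0.0]
contact_force: [-0.3, 0.0, 0.5]
width: 0.0448
```

```bash
cat >> h.py <<'E'
def look(f,uc,vc,h=50,n='side'):
    d=save(n,f); cv2.imwrite(f'pics/{f}c.png',cv2.resize(d['image'][max(vc-h,0):vc+h,max(uc-h,0):uc+h],None,fx=500/(2*h),fy=500/(2*h),interpolation=cv2.INTER_CUBIC)[:,:,::-1]); return d
E
python3 -c "
from h import *
go(.577,.1182,-.018,54.6)
look('s3',310,205)"
```

```text
t5.63 pos [ 0.5769  0.119  -0.0038] yawY 54.63 w0.0448 F [-0.3  0.   0.5] q [ 0.09  0.48  1.76  0.    0.9  -0.87]
rotvec [0.0008 0.0007 0.0006] shift in target frame [-0.0005 -0.0006  0.0142]
shift now [-0.0005 -0.0006  0.0142] len 0.014
```

View pics/s3c.png

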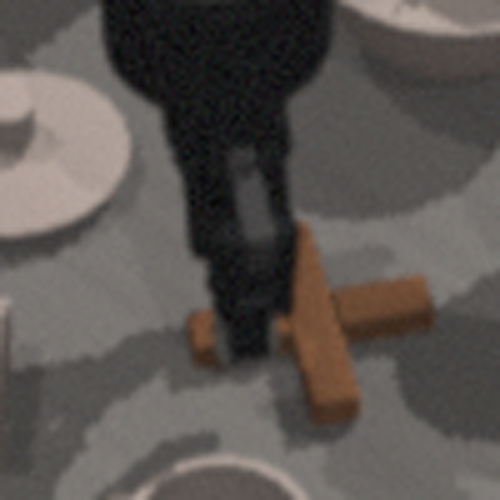

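The near finger now stands in front of the bar, around crop (250,355), with no contact even at reported z = −4 mm. That confirms the offset. I'll go on down.

Request:
apply_moves:
  moves: [0.045,0,0,0.004,0,0,0,0.045,0,0,0.004,0,0,0,0.045,0,0,0.003,0,0,0,0.045,0,0,0,0,0,0,0.045,0,0,0,0,0,0,0.045,0,0,0,0,0,0,0.045,0,0,0,0,0,0,0.045,0,0,0,0,0,0]

```text
clock: 6.35
position: [0.577, 0.119, -0.0161]
ee_rot: [0.0, 0.304, 0.953, 0.0]
contact_force: [0.1, -0.4, -0.9]
width: 0.0447
```

```bash
python3 -c "
from h import *
go(.577,.1182,-.022,54.6)
d=look('s4',310,205); W=world(d)
for v in range(208,232,2): print(v,[ (u,*(W[v,u]*1000).round().astype(int).tolist()) for u in range(302,316,4)])
"
```

```text
t6.35 pos [ 0.577   0.119  -0.0161] yawY 54.63 w0.0447 F [ 0.1 -0.4 -0.9] q [ 0.09  0.5   1.77  0.    0.87 -0.87]
rotvec [0.0008 0.0006 0.0005] shift in target frame [-0.0005 -0.0006  0.0059]
shift now [-0.0005 -0.0006  0.0059] len 0.006
208 [(302, 552, 103, 75), (306, 533, 73, 112), (310, 536, 67, 114), (314, 542, 65, 111)]
210 [(302, 550, 100, 74), (306, 531, 72, 110), (310, 536, 67, 109), (314, 542, 64, 106)]
212 [(302, 549, 100, 70), (306, 531, 72, 105), (310, 535, 67, 105), (314, 543, 66, 100)]
214 [(302, 548, 100, 66), (306, 531, 72, 100), (310, 541, 73, 91), (314, 546, 68, 90)]
216 [(302, 550, 101, 58), (306, 533, 75, 91), (310, 538, 70, 91), (314, 545, 68, 87)]
218 [(302, 549, 101, 54), (306, 534, 76, 85), (310, 541, 73, 81), (314, 552, 75, 70)]
220 [(302, 569, 122, 17), (306, 536, 78, 77), (310, 547, 80, 67), (314, 551, 74, 67)]
222 [(302, 566, 120, 15), (306, 536, 79, 71), (310, 545, 78, 65), (314, 549, 72, 65)]
224 [(302, 565, 119, 12), (306, 537, 80, 65), (310, 557, 90, 39), (314, 567, 90, 31)]
226 [(302, 564, 118, 8), (306, 551, 94, 37), (310, 558, 91, 34), (314, 568, 91, 25)]
228 [(302, 562, 117, 5), (306, 550, 94, 32), (310, 559, 92, 27), (314, 567, 90, 21)]
230 [(302, 561, 116, 0), (306, 553, 96, 23), (310, 556, 90, 25), (314, 567, 91, 14)]
```

View pics/s4c.png

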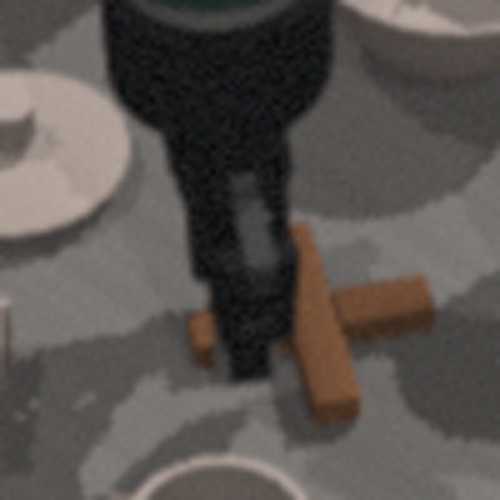

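Request:
apply_moves:
  moves: [0.045,0,0,0.003,0,0,0,0.045,0,0,0.003,0,0,0,0.045,0,0,0,0,0,0,0.045,0,0,0,0,0,0,0.0,0,0,0,0,0,0,0.0,0,0,0,0,0,0,0.0,0,0,0,0,0,0,0.0,0,0,0,0,0,0]

```text
clock: 7.07
position: [0.5774, 0.1191, -0.0222]
ee_rot: [0.001, 0.304, 0.953, 0.001]
contact_force: [0.7, 0.3, -1.0]
width: 0.0169
```

```bash
python3 -c "
from h import *
go(.5516,-.2684,.10,54.6)
look('s5',310,205)
"
```

```text
t7.07 pos [ 0.5774  0.1191 -0.0222] yawY 54.63 w0.0169 F [ 0.7  0.3 -1. ] q [ 0.09  0.5   1.78  0.    0.86 -0.87]
rotvec [0.0015 0.0014 0.0005] shift in target frame [-0.2034 -0.3308 -0.1222]
shift now [-0.2034 -0.3307 -0.1224] len 0.407
```

View pics/s5c.png

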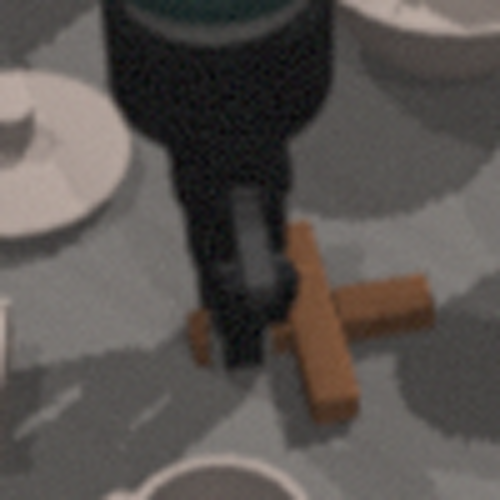

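Gripped, with a width of 16.9 mm on the 18 mm bar. I'll lift.

Request:
apply_moves:
  moves: [0.0,0,0,-0.005,0,0,0,0.0,0,0,-0.012,0,0,0,0.0,0,0,-0.018,0,0,0,0.0,0,0,-0.018,0,0,0,0.0,0,0,-0.018,0,0,0,0.0,0,0,-0.018,0,0,0,0.0,0,0,-0.01,0,0,0,0.0,0,0,0,0,0,0]

```text
clock: 7.78
position: [0.5752, 0.1189, 0.0809]
ee_rot: [-0.002, 0.304, 0.953, -0.0]
contact_force: [0.1, 0.1, -0.2]
width: 0.0166
```

```bash
python3 -c "
from h import *
go(.5516,-.2684,.10,54.6)
"
```

```text
t7.78 pos [0.5752 0.1189 0.0809] yawY 54.63 w0.0166 F [ 0.1  0.1 -0.2] q [ 0.09  0.39  1.66  0.    1.09 -0.87]
rotvec [-0.0018 -0.0026  0.0005] shift in target frame [-0.2051 -0.3294 -0.0191]
shift now [-0.2049 -0.3295 -0.0191] len 0.388
```

Request:
apply_moves:
  moves: [0.0,-0.012,-0.018,-0.003,0,0,0,0.0,-0.018,-0.029,-0.003,0,0,0,0.0,-0.018,-0.029,-0.002,0,0,0,0.0,-0.018,-0.029,-0.002,0,0,0,0.0,-0.018,-0.029,-0.002,0,0,0,0.0,-0.018,-0.029,-0.002,0,0,0,0.0,-0.018,-0.029,-0.002,0,0,0,0.0,-0.018,-0.029,-0.002,0,0,0]

```text
clock: 8.45
position: [0.5575, -0.1425, 0.0935]
ee_rot: [-0.005, 0.298, 0.955, 0.002]
contact_force: [0.2, -0.4, 0.7]
width: 0.0167
```

```bash
python3 -c "
from h import *
go(.5516,-.2684,.06,54.6)
"
```

```text
t8.45 pos [ 0.5575 -0.1425  0.0935] yawY 55.34 w0.0167 F [ 0.2 -0.4  0.7] q [-0.37  0.36  1.67  0.    1.12 -1.34]
rotvec [ 0.     -0.0105  0.0129] shift in target frame [-0.0681 -0.106   0.0335]
shift now [-0.0671 -0.1069  0.0328] len 0.130
```

Request:
apply_moves:
  moves: [0.0,-0.016,-0.026,0.003,0,-0.01,0.012,0.0,-0.015,-0.024,0.004,0,0,0,0.0,-0.01,-0.016,0.006,0,0,0,0.0,-0.006,-0.01,0.006,0,0,0,0.0,-0.004,-0.006,0.005,0,0,0,0.0,0,0,0.004,0,0,0,0.0,0,0,0,0,0,0,0.0,0,0,0,0,0,0]

```text
clock: 9.12
position: [0.5475, -0.2487, 0.0578]
ee_rot: [-0.004, 0.308, 0.951, 0.0]
contact_force: [0.6, -0.6, -0.3]
width: 0.017
```

```bash
python3 -c "
from h import *
go(.5516,-.2684,.01,54.6)
"
```

```text
t9.12 pos [ 0.5475 -0.2487  0.0578] yawY 54.17 w0.0170 F [ 0.6 -0.6 -0.3] q [-0.54  0.43  1.65 -0.    1.06 -1.49]
rotvec [-0.0017 -0.0071 -0.0076] shift in target frame [-0.0147 -0.0137  0.0478]
shift now [-0.0152 -0.0135  0.0477] len 0.052
```

Request:
apply_moves:
  moves: [0.0,-0.005,-0.005,0,-0.001,-0.005,-0.006,0.0,-0.005,-0.005,0.003,0,0,0,0.0,-0.003,-0.002,0.006,0,0,0,0.0,0,0,0.008,0,0,0,0.0,0,0,0.006,0,0,0,0.0,0,0,0,0,0,0,0.0,0,0,0,0,0,0,0.0,0,0,0,0,0,0]

```text
clock: 9.78
position: [0.5525, -0.2629, 0.0327]
ee_rot: [-0.001, 0.302, 0.953, 0.001]
contact_force: [-0.4, 0.7, -0.6]
width: 0.0168
```

```bash
python3 -c "
from h import *
go(.5514,-.2682,-.017,54.6)
look('s6',500,360,110)
"
```

```text
t9.78 pos [ 0.5525 -0.2629  0.0327] yawY 54.87 w0.0168 F [-0.4  0.7 -0.6] q [-0.56  0.47  1.66  0.    1.01 -1.52]
rotvec [ 0.0006 -0.0022  0.0048] shift in target frame [-0.0021 -0.005   0.0497]
shift now [-0.0022 -0.005   0.0497] len 0.050
```

View pics/s6c.png

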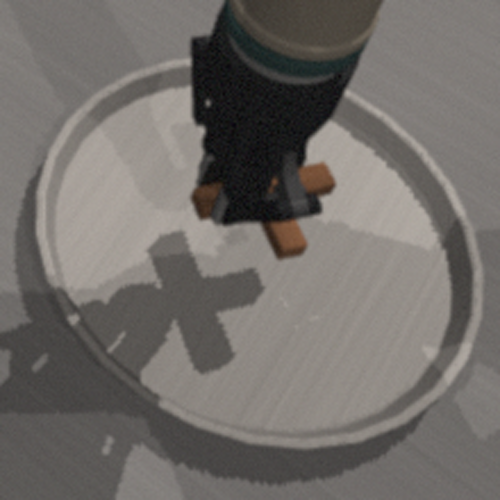

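The trivet is held level above the tray, with its arms near crop (205,200), (320,180) and (290,240). I'll lower it.

Request:
apply_moves:
  moves: [0.0,-0.002,-0.004,0.006,0,-0.002,0.004,0.0,0,0,0.008,0,0,0,0.0,0,0,0.008,0,0,0,0.0,0,0,0.006,0,0,0,0.0,0,0,0.004,0,0,0,0.0,0,0,0,0,0,0,0.0,0,0,0,0,0,0,0.0,0,0,0,0,0,0]

```text
clock: 10.5
position: [0.5516, -0.2677, -0.0029]
ee_rot: [-0.0, 0.304, 0.953, 0.0]
contact_force: [-0.5, 0.7, -0.8]
width: 0.017
```

```bash
python3 -c "
from h import *
go(.5514,-.2682,-.0175,54.6)
"
```

```text
t10.50 pos [ 0.5516 -0.2677 -0.0029] yawY 54.61 w0.0170 F [-0.5  0.7 -0.8] q [-0.57  0.51  1.7   0.    0.93 -1.52]
rotvec [ 0.0006 -0.0003  0.0003] shift in target frame [-0.0001 -0.0005  0.0146]
shift now [-0.0001 -0.0005  0.0146] len 0.015
```

Request:
apply_moves:
  moves: [0.0,0,0,0.003,0,0,0,0.0,0,0,0.003,0,0,0,0.0,0,0,0.003,0,0,0,0.0,0,0,0.002,0,0,0,0.0,0,0,0.001,0,0,0,0.0,0,0,0,0,0,0,0.0,0,0,0,0,0,0,0.0,0,0,0,0,0,0]

```text
clock: 11.17
position: [0.5524, -0.268, -0.0152]
ee_rot: [0.001, 0.304, 0.953, 0.0]
contact_force: [-0.2, -0.4, 0.3]
width: 0.0165
```

```bash
python3 -c "
from h import *
go(.5514,-.2682,-.0182,54.6)
"
```

```text
t11.17 pos [ 0.5524 -0.268  -0.0152] yawY 54.62 w0.0165 F [-0.2 -0.4  0.3] q [-0.57  0.52  1.71  0.    0.91 -1.52]
rotvec [0.0008 0.0018 0.0004] shift in target frame [ 0.0007 -0.0007  0.003 ]
shift now [ 0.0008 -0.0007  0.0029] len 0.003
```

Request:
apply_moves:
  moves: [0.0,0.0005,0,0.001,0,0.001,0,0.0,0,0,0.001,0,0,0,0.0,0,0,0.0005,0,0,0,0.0,0,0,0,0,0,0,0.0,0,0,0,0,0,0,0.0,0,0,0,0,0,0,0.0,0,0,0,0,0,0,0.0,0,0,0,0,0,0]

```text
clock: 11.83
position: [0.5523, -0.2679, -0.0175]
ee_rot: [0.001, 0.304, 0.953, 0.0]
contact_force: [0.0, 0.0, -1.3]
width: 0.0165
```

```bash
python3 -c "
from h import *
go(.5514,-.2682,-.0182,54.6)
d=look('s7',500,360,110); W=world(d)
P=W.reshape(-1,3); im=d['image'].reshape(-1,3).astype(int)
m=(im[:,0]>im[:,2]+35)&(np.hypot(P[:,0]-.5736,P[:,1]+.284)<.06); print(m.sum(),np.percentile(P[m,2],[5,25,50,75,95]).round(4))
"
```

```text
t11.83 pos [ 0.5523 -0.2679 -0.0175] yawY 54.63 w0.0165 F [ 0.   0.  -1.3] q [-0.57  0.53  1.71  0.    0.9  -1.52]
rotvec [0.0008 0.0017 0.0005] shift in target frame [ 0.0006 -0.0008  0.0007]
shift now [ 0.0006 -0.0008  0.0007] len 0.001
304 [0.0164 0.0181 0.019  0.02   0.0218]
```

View pics/s7c.png

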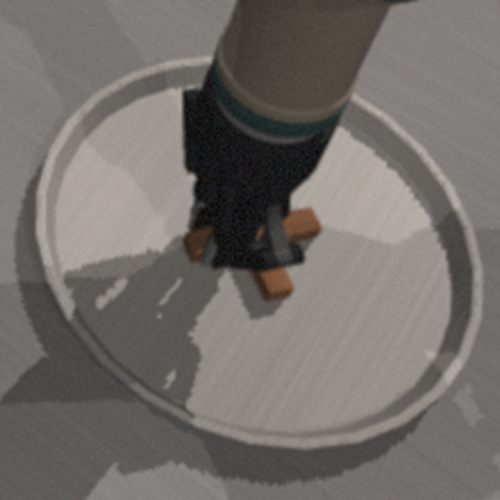

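The trivet top reads 19 mm against an expected 18, so it is on the floor to within 1 mm. I'll release and lift.

Request:
apply_moves:
  moves: [0.0,0,0,0.0007,0,0,0,0.0,0,0,0,0,0,0,0.025,0,0,0,0,0,0,0.045,0,0,0,0,0,0,0.045,0,0,0,0,0,0,0.045,0,0,-0.005,0,0,0,0.045,0,0,-0.01,0,0,0,0.045,0,0,-0.02,0,0,0]

```text
clock: 12.55
position: [0.5496, -0.2663, 0.0149]
ee_rot: [-0.003, 0.304, 0.953, 0.001]
contact_force: [0.2, -0.1, -0.4]
width: 0.0449
```

Request:
apply_moves:
  moves: [0.045,0,0,-0.02,0,0,0,0.045,0,0,-0.02,0,0,0,0.045,0,0.01,-0.02,0,0,0.08,0.045,0,0.02,-0.02,0,0,0.1,0.06,0,0.03,-0.01,0,0,0.1,0.08,0,0.035,0,0,0,0.1,0.08,0,0.035,0,0,0,0.1,0.08,0,0.035,0,0,0,0.08]

```text
clock: 13.22
position: [0.6802, -0.1697, 0.1247]
ee_rot: [0.003, 0.57, 0.822, -0.0]
contact_force: [0.2, -0.8, 1.0]
width: 0.0801
```

```bash
python3 -c "
from h import *
go(.4777,.031,.10,18.7)
look('s8',500,360,110);save('top','t8')
"
```

```text
t13.22 pos [ 0.6802 -0.1697  0.1247] yawY 20.54 w0.0801 F [ 0.2 -0.8  1. ] q [-0.34  0.51  1.34 -0.    1.29 -0.7 ]
rotvec [0.0033 0.0059 0.0321] shift in target frame [ 0.255  -0.1274  0.0247]
shift now [ 0.2591 -0.1193  0.0227] len 0.286
```

View pics/t8.png

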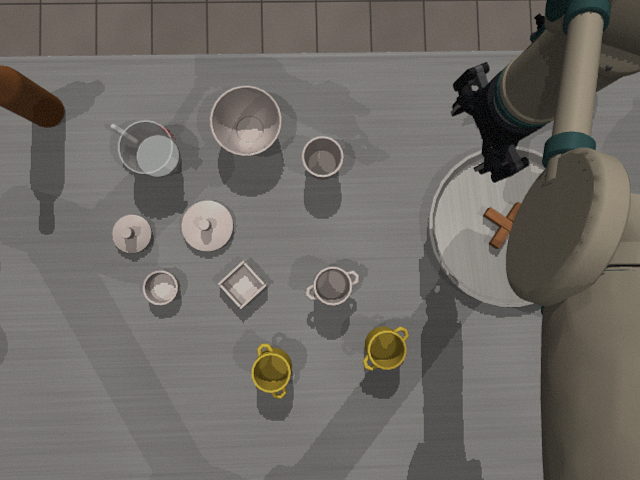

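The trivet lies at about (508,226) in the tray and nothing else has moved. Next is the cup.

Request:
apply_moves:
  moves: [0.08,0.02,-0.01,0,0.003,0.006,0.03,0.08,0.03,-0.014,0,0,0,0,0.08,0.035,-0.016,0,0,0,0,0.08,0.035,-0.016,0,0,0,0,0.08,0.035,-0.016,0,0,0,0,0.08,0.025,-0.014,0,0,0,0,0.08,0.015,-0.01,0,0,0,0,0.08,0,0,0,0,0,0]

```text
clock: 13.98
position: [0.5193, -0.0137, 0.1242]
ee_rot: [0.003, 0.577, 0.816, 0.0]
contact_force: [-0.3, -0.0, -0.5]
width: 0.0805
```

```bash
python3 -c "
from h import *
go(.4777,.031,.06,18.7)
d=save('side','s9')
def fit(cam,f):
    d=dict(np.load(f'pics/{f}.npz')); W=world(d).reshape(-1,3); im=d['image'].reshape(-1,3).astype(int)
    m=(im[:,0]>im[:,2]+30)&(np.hypot(W[:,0]-.5736,W[:,1]+.284)<.07)&(W[:,2]>.012); P=W[m]; 
    from scipy.optimize import minimize
    Q=P[:,:2]
    def cost(p):
        e=Q-p[:2]; a=p[2]; u=abs(e[:,0]*np.cos(a)+e[:,1]*np.sin(a)); v=abs(-e[:,0]*np.sin(a)+e[:,1]*np.cos(a))
        box=lambda x,y,a,b: np.hypot(np.maximum(x-a,0),np.maximum(y-b,0))
        return (np.minimum(box(u,v,.045,.009),box(u,v,.009,.045))**2).sum()*1e6
    o=minimize(cost,[.5736,-.284,np.radians(54.6)],method='Nelder-Mead'); print(cam,m.sum(),o.x[:2].round(4),np.degrees(o.x[2]),np.percentile(P[:,2],[10,50,90]).round(4),o.fun)
fit('side','s9'); fit('top','t8')
"
```

```text
t13.98 pos [ 0.5193 -0.0137  0.1242] yawY 19.47 w0.0805 F [-0.3 -0.  -0.5] q [-0.16  0.25  1.75 -0.    1.13 -0.5 ]
rotvec [0.0037 0.004  0.0135] shift in target frame [ 0.0557 -0.0251  0.0642]
shift now [ 0.0563 -0.0246  0.0639] len 0.089
side 1230 [ 0.575  -0.2844] 53.97202771706874 [0.0164 0.0185 0.0202] 5.648241436320603
top 636 [ 0.5745 -0.2822] 54.08577242482625 [0.0154 0.0175 0.0193] 1.1718159791592613
```

The trivet is centred to about 1 mm. Continuing to the cup.

Request:
apply_moves:
  moves: [0.08,0.014,-0.006,0.005,0.003,0.003,0.012,0.08,0.014,-0.006,0.01,0,0,0,0.08,0.01,-0.005,0.01,0,0,0,0.08,0.006,-0.003,0.01,0,0,0,0.08,0,0,0.008,0,0,0,0.08,0,0,0,0,0,0,0.08,0,0,0,0,0,0,0.08,0,0,0,0,0,0]

```text
clock: 14.7
position: [0.498, 0.0132, 0.0847]
ee_rot: [0.011, 0.583, 0.812, 0.003]
contact_force: [-0.1, 0.2, 0.4]
width: 0.0802
```

```bash
python3 -c "
from h import *
go(.4777,.031,-.003,18.7)
"
```

```text
t14.70 pos [0.498  0.0132 0.0847] yawY 18.65 w0.0802 F [-0.1  0.2  0.4] q [-0.11  0.25  1.87 -0.01  1.   -0.43]
rotvec [ 0.0166  0.0145 -0.001 ] shift in target frame [ 0.0234 -0.0135  0.0877]
shift now [ 0.0246 -0.015   0.0871] len 0.092
```

Request:
apply_moves:
  moves: [0.08,0.01,-0.006,0,0.015,0.013,0,0.08,0.008,-0.005,0,0,0,0,0.08,0.003,-0.002,0.005,0,0,0,0.08,0,0,0.008,0,0,0,0.08,0,0,0.004,0,0,0,0.08,0,0,0,0,0,0,0.08,0,0,0,0,0,0,0.08,0,0,0,0,0,0]

```text
clock: 15.37
position: [0.4794, 0.0294, 0.0669]
ee_rot: [0.002, 0.584, 0.812, 0.001]
contact_force: [-0.0, -0.4, 0.6]
width: 0.08
```

```bash
python3 -c "
from h import *
go(.4777,.031,-.003,18.7)
"
```

```text
t15.37 pos [0.4794 0.0294 0.0669] yawY 18.60 w0.0800 F [-0.  -0.4  0.6] q [-0.08  0.26  1.91 -0.    0.97 -0.41]
rotvec [ 0.0031  0.0019 -0.0018] shift in target frame [ 0.0021 -0.0011  0.0699]
shift now [ 0.0022 -0.0014  0.0699] len 0.070
```

Request:
apply_moves:
  moves: [0.08,0.002,-0.001,0.006,0.003,0.002,-0.001,0.08,0,0,0.01,0,0,0,0.08,0,0,0.01,0,0,0,0.08,0,0,0.01,0,0,0,0.08,0,0,0.006,0,0,0,0.08,0,0,0,0,0,0,0.08,0,0,0,0,0,0,0.08,0,0,0,0,0,0]

```text
clock: 16.03
position: [0.4794, 0.031, 0.0227]
ee_rot: [0.001, 0.583, 0.812, 0.001]
contact_force: [-0.2, 0.1, -0.0]
width: 0.0797
```

```bash
python3 -c "
from h import *
go(.4777,.031,.003,18.7)
look('s10',305,260,60)
"
```

```text
t16.03 pos [0.4794 0.031  0.0227] yawY 18.64 w0.0797 F [-0.2  0.1 -0. ] q [-0.08  0.32  1.97  0.    0.85 -0.41]
rotvec [ 0.0019  0.0005 -0.0011] shift in target frame [ 0.0006 -0.0016  0.0197]
shift now [ 0.0006 -0.0016  0.0197] len 0.020
```

View pics/s10c.png

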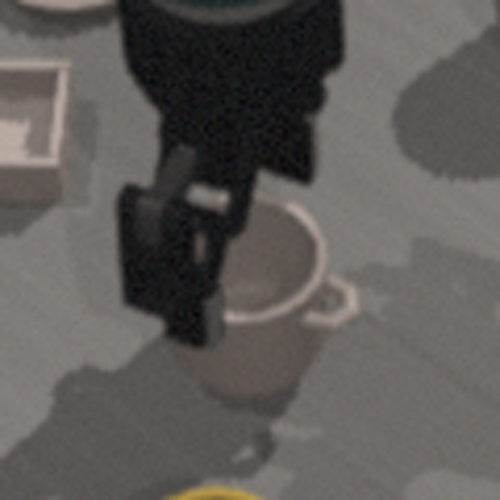

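The near finger stands just outside the cup wall, around crop (195,310), and the rim is clear of the gripper body. I'll lower and close.

Request:
apply_moves:
  moves: [0.08,0.0005,-0.0015,0.006,0,0,0,0.08,0,0,0.006,0,0,0,0.08,0,0,0.004,0,0,0,0.08,0,0,0,0,0,0,0.08,0,0,0,0,0,0,0.07,0,0,0,0,0,0,0.05,0,0,0,0,0,0,0.05,0,0,0,0,0,0]

```text
clock: 16.75
position: [0.4788, 0.0309, 0.0072]
ee_rot: [0.002, 0.583, 0.812, 0.001]
contact_force: [0.0, -0.3, -0.5]
width: 0.0637
```

Request:
apply_moves:
  moves: [0.04,0,0,0,0,0,0,0.04,0,0,0,0,0,0,0.04,0,0,0,0,0,0,0.04,0,0,-0.002,0,0,0,0.04,0,0,-0.004,0,0,0,0.04,0,0,-0.006,0,0,0,0.04,0,0,-0.006,0,0,0,0.04,0,0,0,0,0,0]

```text
clock: 17.42
position: [0.4782, 0.0309, 0.0264]
ee_rot: [0.002, 0.583, 0.812, 0.001]
contact_force: [0.4, 0.6, -0.7]
width: 0.0637
```

```bash
python3 -c "
from h import *
go(.5740,-.2838,.13,18.7)
look('s11',305,260,60)
"
```

```text
t17.42 pos [0.4782 0.0309 0.0264] yawY 18.64 w0.0637 F [ 0.4  0.6 -0.7] q [-0.08  0.31  1.97  0.    0.86 -0.41]
rotvec [ 0.0035  0.0012 -0.001 ] shift in target frame [-0.3288 -0.0102 -0.1036]
shift now [-0.329  -0.0095 -0.1033] len 0.345
```

View pics/s11c.png

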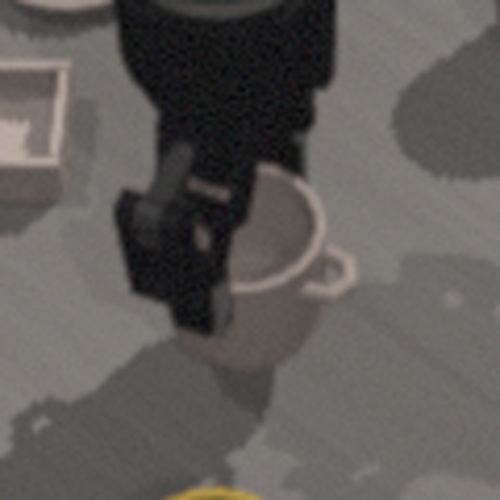

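The cup is off the counter with its width reading 63.7 mm, so the grip is good. I'll lift and carry it.

Request:
apply_moves:
  moves: [0.04,0,0,-0.008,0.003,0.001,0,0.04,0,0,-0.014,0,0,0,0.04,-0.005,0,-0.018,0,0,0,0.04,-0.012,0,-0.018,0,0,0,0.04,-0.02,0,-0.012,0,0,0,0.04,-0.026,-0.001,-0.006,0,0,0,0.04,-0.03,-0.001,0,0,0,0,0.04,-0.03,-0.001,0,0,0,0]

```text
clock: 18.13
position: [0.5115, -0.0847, 0.1056]
ee_rot: [-0.002, 0.58, 0.815, -0.0]
contact_force: [0.5, 0.7, -1.5]
width: 0.0636
```

```bash
python3 -c "
from h import *
go(.5740,-.2838,.11,18.7)
"
```

```text
t18.13 pos [ 0.5115 -0.0847  0.1056] yawY 19.12 w0.0636 F [ 0.5  0.7 -1.5] q [-0.3   0.27  1.78  0.    1.1  -0.63]
rotvec [-0.0029 -0.0039  0.0073] shift in target frame [-0.2087 -0.0047 -0.0044]
shift now [-0.2086 -0.0062 -0.0052] len 0.209
```

Request:
apply_moves:
  moves: [0.04,-0.03,-0.001,0,-0.002,-0.003,0.006,0.04,-0.03,-0.001,0,0,0,0,0.04,-0.03,-0.001,0,0,0,0,0.04,-0.028,-0.001,0,0,0,0,0.04,-0.022,-0.001,0,0,0,0,0.04,-0.014,-0.001,0,0,0,0,0.04,-0.008,0,0,0,0,0,0.04,0,0,0,0,0,0]

```text
clock: 18.8
position: [0.5606, -0.2538, 0.1053]
ee_rot: [0.001, 0.584, 0.811, -0.0]
contact_force: [-0.3, 0.4, -1.6]
width: 0.0635
```

```bash
python3 -c "
from h import *
go(.5740,-.2838,.06,18.7)
"
```

```text
t18.80 pos [ 0.5606 -0.2538  0.1053] yawY 18.47 w0.0635 F [-0.3  0.4 -1.6] q [-0.54  0.4   1.57 -0.    1.17 -0.86]
rotvec [ 0.0009  0.0026 -0.004 ] shift in target frame [-0.0327  0.0031  0.0453]
shift now [-0.0325  0.0032  0.0454] len 0.056
```

Request:
apply_moves:
  moves: [0.04,-0.01,0.001,0.004,0,0.002,-0.003,0.04,-0.009,0.001,0.008,0,0,0,0.04,-0.005,0,0.008,0,0,0,0.04,0,0,0.008,0,0,0,0.04,0,0,0.004,0,0,0,0.04,0,0,0,0,0,0,0.04,0,0,0,0,0,0,0.04,0,0,0,0,0,0]

```text
clock: 19.47
position: [0.5686, -0.2709, 0.0679]
ee_rot: [-0.004, 0.581, 0.814, 0.001]
contact_force: [0.7, 0.6, -1.2]
width: 0.0637
```

```bash
python3 -c "
from h import *
go(.5742,-.2837,.027,18.7)
"
```

```text
t19.47 pos [ 0.5686 -0.2709  0.0679] yawY 18.90 w0.0637 F [ 0.7  0.6 -1.2] q [-0.56  0.46  1.58  0.    1.11 -0.89]
rotvec [-0.0027 -0.0077  0.0036] shift in target frame [-0.014   0.0012  0.0409]
shift now [-0.0143  0.0013  0.0408] len 0.043
```

Request:
apply_moves:
  moves: [0.04,-0.006,0.0005,0.0,-0.002,-0.006,0.003,0.04,-0.005,0.0005,0.002,0,0,0,0.04,-0.002,0,0.004,0,0,0,0.04,0,0,0.004,0,0,0,0.04,0,0,0.002,0,0,0,0.04,0,0,0,0,0,0,0.04,0,0,0,0,0,0,0.04,0,0,0,0,0,0]

```text
clock: 20.13
position: [0.5749, -0.2841, 0.0559]
ee_rot: [0.001, 0.583, 0.813, 0.0]
contact_force: [-0.0, -0.7, -0.8]
width: 0.0639
```

```bash
python3 -c "
from h import *
go(.5742,-.2837,.027,18.7)
look('s12',490,360,80)
"
```

```text
t20.13 pos [ 0.5749 -0.2841  0.0559] yawY 18.74 w0.0639 F [-0.  -0.7 -0.8] q [-0.57  0.48  1.57  0.    1.09 -0.89]
rotvec [0.001  0.0007 0.0007] shift in target frame [ 0.0006 -0.0005  0.0289]
shift now [ 0.0006 -0.0006  0.0289] len 0.029
```

View pics/s12c.png

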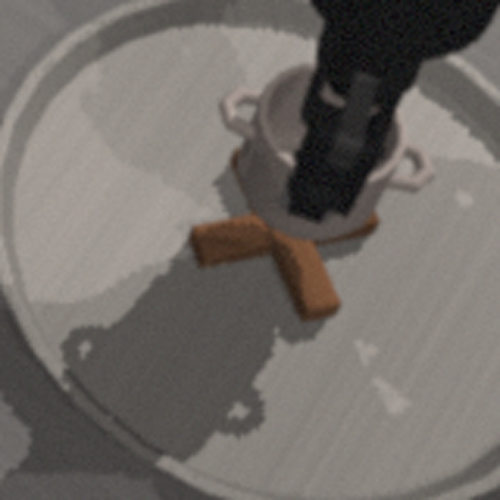

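The cup is over the trivet and level. I'll lower it gently.

Request:
apply_moves:
  moves: [0.04,0.0005,-0.0005,0.004,0,0,0,0.04,0,0,0.005,0,0,0,0.04,0,0,0.005,0,0,0,0.04,0,0,0.004,0,0,0,0.04,0,0,0.003,0,0,0,0.04,0,0,0.001,0,0,0,0.04,0,0,0,0,0,0,0.04,0,0,0,0,0,0]

```text
clock: 20.85
position: [0.5739, -0.2832, 0.0312]
ee_rot: [0.0, 0.582, 0.813, 0.0]
contact_force: [0.3, 0.1, -1.6]
width: 0.0635
```

```bash
python3 -c "
from h import *
go(.5742,-.2837,.0255,18.7)
"
```

```text
t20.85 pos [ 0.5739 -0.2832  0.0312] yawY 18.76 w0.0635 F [ 0.3  0.1 -1.6] q [-0.57  0.5   1.6   0.    1.04 -0.89]
rotvec [ 0.0005 -0.      0.001 ] shift in target frame [-0.0006  0.0002  0.0057]
shift now [-0.0006  0.0002  0.0057] len 0.006
```

Request:
apply_moves:
  moves: [0.04,-0.0005,0,0.0015,0,0,0,0.04,0,0,0.0015,0,0,0,0.04,0,0,0.001,0,0,0,0.04,0,0,0.001,0,0,0,0.04,0,0,0,0,0,0,0.04,0,0,0,0,0,0,0.04,0,0,0,0,0,0,0.04,0,0,0,0,0,0]

```text
clock: 21.52
position: [0.5747, -0.2842, 0.0264]
ee_rot: [0.001, 0.582, 0.813, 0.0]
contact_force: [-0.4, 0.5, -0.7]
width: 0.0643
```

```bash
python3 -c "
from h import *
go(.5742,-.2837,.0252,18.7)
d=look('s13',490,360,80); P=world(d).reshape(-1,3)
m=(np.hypot(P[:,0]-.574,P[:,1]+.284)<.036)&(P[:,2]>.07)&(P[:,2]<.084)&(d['image'].reshape(-1,3).min(1)>100); print(m.sum(),np.percentile(P[m,2],[10,50,90]))
"
```

```text
t21.52 pos [ 0.5747 -0.2842  0.0264] yawY 18.76 w0.0643 F [-0.4  0.5 -0.7] q [-0.57  0.51  1.6   0.    1.02 -0.9 ]
rotvec [0.0016 0.0014 0.001 ] shift in target frame [ 0.0006 -0.0003  0.0012]
shift now [ 0.0006 -0.0003  0.0012] len 0.001
108 [0.07723947 0.07989087 0.08168084]
```

View pics/s13c.png

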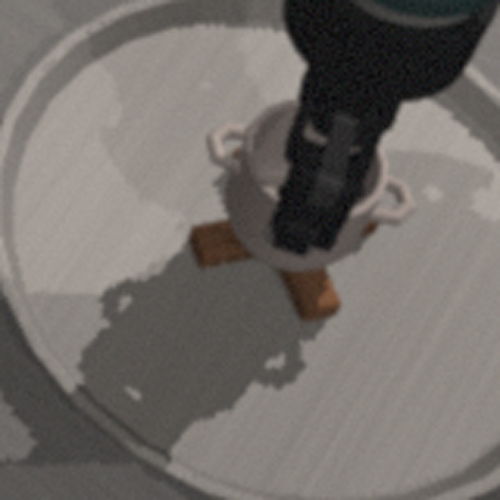

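Request:
apply_moves:
  moves: [0.04,0.0005,0,0.001,0,0,0,0.04,0,0,0.0007,0,0,0,0.04,0,0,0,0,0,0,0.04,0,0,0,0,0,0,0.04,0,0,0,0,0,0,0.04,0,0,0,0,0,0,0.04,0,0,0,0,0,0,0.04,0,0,0,0,0,0]

```text
clock: 22.23
position: [0.5747, -0.2838, 0.0251]
ee_rot: [0.001, 0.582, 0.813, 0.0]
contact_force: [-0.1, -0.9, -0.3]
width: 0.0638
```

```bash
python3 -c "
from h import *
go(.5742,-.2837,.0252,18.7)
"
```

```text
t22.23 pos [ 0.5747 -0.2838  0.0251] yawY 18.76 w0.0638 F [-0.1 -0.9 -0.3] q [-0.57  0.51  1.61  0.    1.02 -0.89]
rotvec [0.0021 0.002  0.0011] shift in target frame [ 0.0002 -0.0005 -0.0001]
shift now [ 0.0002 -0.0005 -0.0001] len 0.001
```

Request:
apply_moves:
  moves: [0.04,0,0,0.0006,0,0,0,0.04,0,0,0,0,0,0,0.066,0,0,0,0,0,0,0.07,0,0,0,0,0,0,0.08,0,0,0,0,0,0,0.08,0,0,0,0,0,0,0.08,0,0,0,0,0,0,0.08,0,0,-0.004,0,0,0]

```text
clock: 22.9
position: [0.5751, -0.284, 0.0289]
ee_rot: [0.002, 0.582, 0.813, 0.0]
contact_force: [-0.6, 0.6, -1.0]
width: 0.0802
```

Request:
apply_moves:
  moves: [0.08,0,0,-0.008,0,0,0,0.08,0,0,-0.014,0,0,0,0.08,0,0,-0.02,0,0,0,0.08,0,0,-0.025,0,0,0,0.08,0,0,-0.025,0,0,0,0.08,0,0,-0.02,0,0,0,0.08,0.01,0,-0.01,0,0,0,0.06,0.02,0,0,0,0,0]

```text
clock: 23.57
position: [0.566, -0.2577, 0.1601]
ee_rot: [0.004, 0.584, 0.812, -0.0]
contact_force: [1.3, 0.4, -0.3]
width: 0.0695
```

```bash
python3 -c "
from h import *
go(.5745,.3752,.13,18.7)
save('side','s14')
"
```

```text
t23.57 pos [ 0.566  -0.2577  0.1601] yawY 18.59 w0.0695 F [ 1.3  0.4 -0.3] q [-0.54  0.37  1.48 -0.    1.29 -0.86]
rotvec [ 0.004   0.0058 -0.0019] shift in target frame [0.5968 0.211  0.0301]
shift now [0.5973 0.2097 0.0274] len 0.634
```

View pics/s14.png

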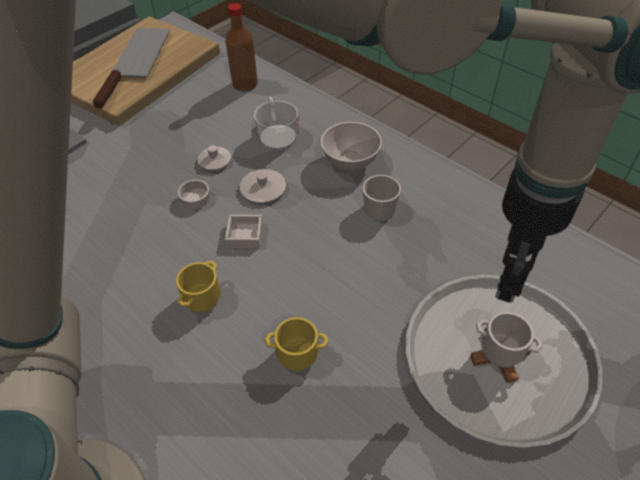

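The cup stands on the trivet at around (510,340). Now the lid, with the knob jaws at 45 mm.

Request:
apply_moves:
  moves: [0.045,0.028,0.01,0,0.004,0.005,0,0.045,0.033,0.012,0,0,0,0,0.045,0.037,0.013,0,0,0,0,0.045,0.037,0.013,0,0,0,0,0.045,0.037,0.013,0,0,0,0,0.045,0.037,0.013,0,0,0,0,0.045,0.037,0.013,0,0,0,0,0.045,0.037,0.013,0,0,0,0]

```text
clock: 24.28
position: [0.5623, 0.0563, 0.1596]
ee_rot: [-0.004, 0.587, 0.81, -0.001]
contact_force: [1.5, 0.3, 0.5]
width: 0.0447
```

```bash
python3 -c "
from h import *
go(.5745,.3752,.10,18.7)
d=save('top','t14');W=world(d).reshape(-1,3)
P=W[(np.hypot(W[:,0]-.5747,W[:,1]+.2838)<.037)&(W[:,2]>.07)&(W[:,2]<.09)]; o=ransac(P[:,:2],.030,.004);print(len(P),o,P[:,2].mean())
d=dict(np.load('pics/s14.npz'));W=world(d).reshape(-1,3)
P=W[(np.hypot(W[:,0]-.5747,W[:,1]+.2838)<.037)&(W[:,2]>.074)&(W[:,2]<.085)]; o=ransac(P[:,:2],.030,.004);print(len(P),o,P[:,2].mean())
"
```

```text
t24.28 pos [0.5623 0.0563 0.1596] yawY 18.12 w0.0447 F [1.5 0.3 0.5] q [-0.03  0.29  1.6   0.    1.26 -0.34]
rotvec [-0.0058 -0.005  -0.0101] shift in target frame [0.2981 0.1138 0.0596]
shift now [0.299  0.1111 0.0604] len 0.325
419 (array([ 0.57348128, -0.28160624]), np.float64(0.029786571093629737), np.int64(418)) 0.07616455419312938
473 (array([ 0.57395978, -0.28389297]), np.float64(0.029795166081133147), np.int64(473)) 0.07776672413768283
```

The cup rim is centred at about (0.5737, −0.2828) with z ≈ 0.077, so it is upright on the trivet. Continuing to the lid.

Request:
apply_moves:
  moves: [0.045,0.035,0.013,0,-0.005,-0.005,-0.01,0.045,0.036,0.0135,0,0,0,0,0.045,0.036,0.0135,0,0,0,0,0.045,0.036,0.0135,0,0,0,0,0.045,0.036,0.0135,0,0,0,0,0.045,0.03,0.011,0.004,0,0,0,0.045,0.022,0.008,0.005,0,0,0,0.045,0.012,0.005,0.005,0,0,0]

```text
clock: 25.0
position: [0.561, 0.3319, 0.1457]
ee_rot: [-0.005, 0.578, 0.816, 0.001]
contact_force: [0.3, -0.7, -1.0]
width: 0.0453
```

```bash
python3 -c "
from h import *
go(.5745,.3752,.06,18.7)
"
```

```text
t25.00 pos [0.561  0.3319 0.1457] yawY 19.31 w0.0453 F [ 0.3 -0.7 -1. ] q [0.42 0.43 1.42 0.01 1.3  0.08]
rotvec [-0.0037 -0.0087  0.0107] shift in target frame [0.0367 0.0267 0.0857]
shift now [0.0357 0.0274 0.086 ] len 0.097
```

Request:
apply_moves:
  moves: [0.045,0.01,0.008,0.008,-0.003,-0.008,0.01,0.045,0.009,0.008,0.012,0,0,0,0.045,0.005,0.005,0.015,0,0,0,0.045,0,0,0.015,0,0,0,0.045,0,0,0.01,0,0,0,0.045,0,0,0,0,0,0,0.045,0,0,0,0,0,0,0.045,0,0,0,0,0,0]

```text
clock: 25.67
position: [0.5702, 0.3617, 0.0773]
ee_rot: [-0.002, 0.581, 0.814, -0.005]
contact_force: [0.4, -0.0, 0.1]
width: 0.0452
```

```bash
python3 -c "
from h import *
go(.5748,.3755,.025,18.7)
"
```

```text
t25.67 pos [0.5702 0.3617 0.0773] yawY 18.95 w0.0452 F [ 0.4 -0.   0.1] q [ 0.46  0.51  1.45 -0.    1.19  0.13]
rotvec [-0.0103  0.002   0.0044] shift in target frame [0.0116 0.0088 0.0523]
shift now [0.0117 0.0094 0.0521] len 0.054
```

Request:
apply_moves:
  moves: [0.045,0.006,0.005,0.004,-0.01,0.002,0.004,0.045,0.004,0.003,0.008,0,0,0,0.045,0.001,0.001,0.01,0,0,0,0.045,0,0,0.01,0,0,0,0.045,0,0,0.006,0,0,0,0.045,0,0,0,0,0,0,0.045,0,0,0,0,0,0,0.045,0,0,0,0,0,0]

```text
clock: 26.33
position: [0.5774, 0.3759, 0.0375]
ee_rot: [0.001, 0.583, 0.812, 0.002]
contact_force: [-1.1, 0.9, 1.5]
width: 0.0449
```

```bash
python3 -c "
from h import *
go(.5748,.3755,-.006,18.7)
look('s15',215,150,45)
"
```

```text
t26.33 pos [0.5774 0.3759 0.0375] yawY 18.62 w0.0449 F [-1.1  0.9  1.5] q [ 0.48  0.56  1.48 -0.    1.1   0.15]
rotvec [ 0.0045 -0.0006 -0.0014] shift in target frame [ 0.0005 -0.0025  0.0435]
shift now [ 0.0004 -0.0027  0.0435] len 0.044
```

View pics/s15c.png

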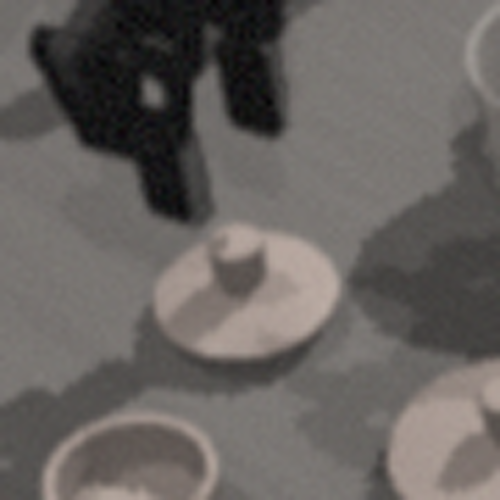

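```bash
python3 -c "
from h import *
d=dict(np.load('pics/s15.npz'))
def pj(X):
    c=d['R']@np.array(X)+d['t']; return (d['fx']*c[0]/c[2]+d['cx'],d['fy']*c[1]/c[2]+d['cy'])
for z in(.05,.06,.065,.07): print(z,pj([.5774,.3759,z]))
print(pj([.5745,.3752,.036]))
"
```

```text
0.05 (np.float64(211.16589124705956), np.float64(142.44974214909882))
0.06 (np.float64(210.32755466230236), np.float64(138.49994986354432))
0.065 (np.float64(209.9040317592583), np.float64(136.50453713121829))
0.07 (np.float64(209.47756543051332), np.float64(134.49525655590685))
(np.float64(211.43577716727276), np.float64(148.77217864801574))
```

Request:
apply_moves:
  moves: [0.045,0.0005,-0.0025,0.006,0.004,0,-0.001,0.045,0,0,0.008,0,0,0,0.045,0,0,0.008,0,0,0,0.045,0,0,0.005,0,0,0,0.045,0,0,0,0,0,0,0.045,0,0,0,0,0,0,0.045,0,0,0,0,0,0,0.045,0,0,0,0,0,0]

```text
clock: 27.05
position: [0.575, 0.3756, 0.0083]
ee_rot: [0.0, 0.583, 0.812, 0.001]
contact_force: [-0.5, -0.2, -0.1]
width: 0.0452
```

```bash
python3 -c "
from h import *
go(.5750,.3755,-.006,18.7)
look('s16',215,150,45)
"
```

```text
t27.05 pos [0.575  0.3756 0.0083] yawY 18.67 w0.0452 F [-0.5 -0.2 -0.1] q [0.48 0.59 1.51 0.   1.05 0.15]
rotvec [ 0.0013 -0.0007 -0.0005] shift in target frame [-0.0001 -0.      0.0143]
shift now [-0.0001 -0.      0.0143] len 0.014
```

View pics/s16c.png

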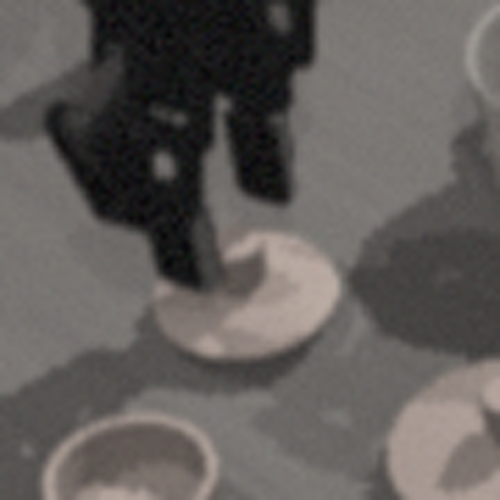

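Tips measure 27.5 mm above the reported z again, so the offset holds, and the jaws straddle the knob. I'll lower 13–14 mm and grip.

Request:
apply_moves:
  moves: [0.045,0,0,0.004,0,0,0,0.045,0,0,0.004,0,0,0,0.045,0,0,0.003,0,0,0,0.045,0,0,0.0005,0,0,0,0.045,0,0,0,0,0,0,0.03,0,0,0,0,0,0,0.01,0,0,0,0,0,0,0.01,0,0,0,0,0,0]

```text
clock: 27.77
position: [0.5759, 0.376, -0.0034]
ee_rot: [0.001, 0.583, 0.812, 0.002]
contact_force: [-0.5, 0.2, -0.5]
width: 0.0183
```

```bash
python3 -c "
from h import *
go(.5750,.3755,.12,18.7)
look('s17',215,150,45)
"
```

```text
t27.77 pos [ 0.5759  0.376  -0.0034] yawY 18.67 w0.0183 F [-0.5  0.2 -0.5] q [0.48 0.6  1.52 0.   1.02 0.15]
rotvec [ 0.0036 -0.0011 -0.0005] shift in target frame [-0.0002 -0.001  -0.1234]
shift now [-1.000e-04 -6.000e-04 -1.234e-01] len 0.123
```

View pics/s17c.png

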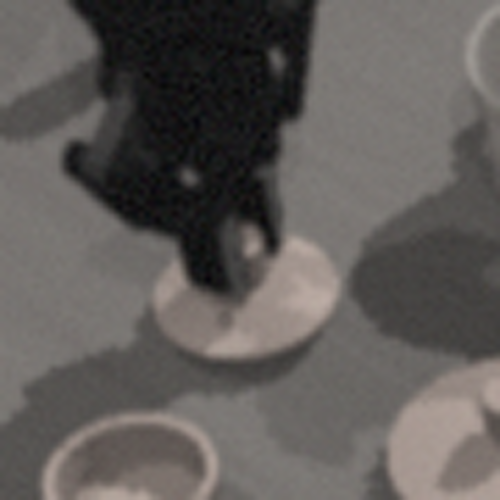

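The knob is gripped (18.3 mm reading). I'll lift gently.

Request:
apply_moves:
  moves: [0.01,0,0,-0.003,0.003,0,0,0.01,0,0,-0.008,0,0,0,0.01,0,0,-0.014,0,0,0,0.01,0,0,-0.02,0,0,0,0.01,0,0,-0.022,0,0,0,0.01,0,0,-0.022,0,0,0,0.01,-0.008,-0.003,-0.018,0,0,0,0.01,-0.016,-0.006,-0.01,0,0,0]

```text
clock: 28.48
position: [0.5723, 0.3511, 0.1172]
ee_rot: [-0.003, 0.582, 0.813, -0.003]
contact_force: [0.1, -0.4, -0.5]
width: 0.0179
```

```bash
python3 -c "
from h import *
go(.5745,-.2837,.14,18.7)
save('side','s18')
"
```

```text
t28.48 pos [0.5723 0.3511 0.1172] yawY 18.83 w0.0179 F [ 0.1 -0.4 -0.5] q [0.45 0.48 1.41 0.   1.26 0.12]
rotvec [-0.0078 -0.0016  0.0023] shift in target frame [-0.6021 -0.2014 -0.0228]
shift now [-0.6016 -0.203  -0.0222] len 0.635
```

View pics/s18.png

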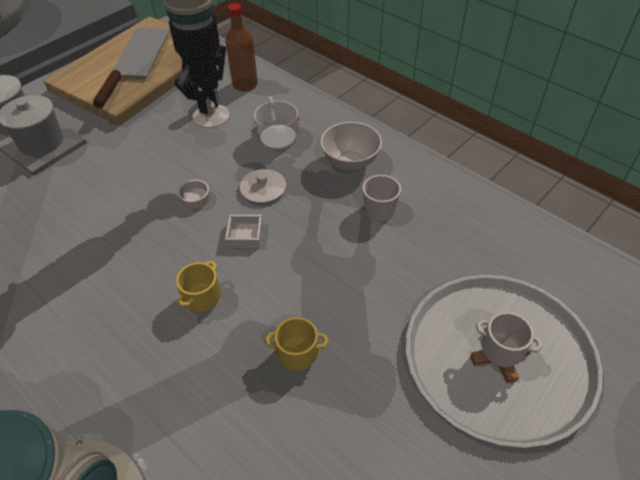

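The lid hangs level at (210,115). I'll carry it to the cup.

Request:
apply_moves:
  moves: [0.01,-0.024,-0.008,-0.003,-0.007,-0.001,0.002,0.01,-0.03,-0.01,-0.003,0,0,0,0.01,-0.033,-0.011,-0.003,0,0,0,0.01,-0.033,-0.011,-0.003,0,0,0,0.01,-0.033,-0.011,-0.003,0,0,0,0.01,-0.033,-0.011,-0.002,0,0,0,0.01,-0.033,-0.011,0,0,0,0,0.01,-0.033,-0.011,0,0,0,0]

```text
clock: 29.2
position: [0.5695, 0.0715, 0.1362]
ee_rot: [0.0, 0.581, 0.814, -0.0]
contact_force: [0.5, -0.5, -1.7]
width: 0.0176
```

```bash
python3 -c "
from h import *
go(.5745,-.2837,.14,18.7)
"
```

```text
t29.20 pos [0.5695 0.0715 0.1362] yawY 18.94 w0.0176 F [ 0.5 -0.5 -1.7] q [ 0.    0.32  1.62 -0.    1.2  -0.33]
rotvec [-0.0006  0.0009  0.0042] shift in target frame [-0.338  -0.1091 -0.0038]
shift now [-0.3376 -0.1106 -0.0035] len 0.355
```

Request:
apply_moves:
  moves: [0.01,-0.034,-0.011,0,0,0,0.004,0.01,-0.034,-0.011,0,0,0,0,0.01,-0.034,-0.011,0,0,0,0,0.01,-0.034,-0.011,0,0,0,0,0.01,-0.034,-0.011,0,0,0,0,0.01,-0.034,-0.011,0,0,0,0,0.01,-0.028,-0.009,0,0,0,0,0.01,-0.02,-0.007,0,0,0,0]

```text
clock: 29.87
position: [0.5614, -0.2131, 0.1332]
ee_rot: [-0.003, 0.586, 0.81, -0.003]
contact_force: [0.4, -0.1, -0.6]
width: 0.0182
```

```bash
python3 -c "
from h import *
go(.5745,-.2837,.12,18.7)
"
```

```text
t29.87 pos [ 0.5614 -0.2131  0.1332] yawY 18.27 w0.0182 F [ 0.4 -0.1 -0.6] q [-0.48  0.37  1.56 -0.01  1.23 -0.79]
rotvec [-0.0089 -0.0013 -0.0076] shift in target frame [-0.0711 -0.0103  0.0132]
shift now [-0.0712 -0.0096  0.0132] len 0.073
```

Request:
apply_moves:
  moves: [0.01,-0.02,-0.003,0,-0.009,-0.001,-0.007,0.01,-0.014,-0.002,0,0,0,0,0.01,-0.01,-0.001,0.002,0,0,0,0.01,-0.005,0,0.003,0,0,0,0.01,0,0,0.003,0,0,0,0.01,0,0,0,0,0,0,0.01,0,0,0,0,0,0,0.01,0,0,0,0,0,0]

```text
clock: 30.53
position: [0.5662, -0.2671, 0.1209]
ee_rot: [-0.004, 0.586, 0.81, -0.0]
contact_force: [0.3, -0.2, -0.8]
width: 0.0178
```

```bash
python3 -c "
from h import *
go(.5745,-.2837,.10,18.7)
"
```

```text
t30.53 pos [ 0.5662 -0.2671  0.1209] yawY 18.24 w0.0178 F [ 0.3 -0.2 -0.8] q [-0.55  0.41  1.51 -0.    1.23 -0.87]
rotvec [-0.0057 -0.0065 -0.0081] shift in target frame [-0.0184  0.0025  0.0209]
shift now [-0.0185  0.0028  0.0207] len 0.028
```

Request:
apply_moves:
  moves: [0.01,-0.007,0.001,0.0,-0.005,-0.006,-0.008,0.01,-0.006,0.001,0.002,0,0,0,0.01,-0.003,0,0.004,0,0,0,0.01,0,0,0.004,0,0,0,0.01,0,0,0,0,0,0,0.01,0,0,0,0,0,0,0.01,0,0,0,0,0,0,0.01,0,0,0,0,0,0]

```text
clock: 31.2
position: [0.5746, -0.2799, 0.11]
ee_rot: [-0.0, 0.581, 0.814, 0.0]
contact_force: [-0.4, -0.7, -1.1]
width: 0.0182
```

```bash
python3 -c "
from h import *
go(.5745,-.2837,.075,18.7)
d=look('s19',495,330,70); W=world(d).reshape(-1,3); s=manip.get_state()['position']
for z0,z1,r,rr in((.074,.082,.038,.03),(.085,.13,.037,.034)):
  m=(np.hypot(W[:,0]-s[0],W[:,1]-s[1])<r)&(W[:,2]>z0)&(W[:,2]<z1)&(d['image'].reshape(-1,3).min(1)>70); P=W[m]; print(len(P),P.min(0).round(4),P.max(0).round(4),((P.min(0)+P.max(0))/2).round(4))
"
```

```text
t31.20 pos [ 0.5746 -0.2799  0.11  ] yawY 18.98 w0.0182 F [-0.4 -0.7 -1.1] q [-0.56  0.43  1.51  0.    1.2  -0.89]
rotvec [ 0.0001 -0.0006  0.0049] shift in target frame [-0.0036 -0.0013  0.035 ]
shift now [-0.0036 -0.0013  0.035 ] len 0.035
288 [ 0.542  -0.3155  0.0741] [ 0.5949 -0.2521  0.0816] [ 0.5685 -0.2838  0.0778]
947 [ 0.5404 -0.3134  0.1211] [ 0.6018 -0.2465  0.13  ] [ 0.5711 -0.28    0.1255]
```

View pics/s19c.png

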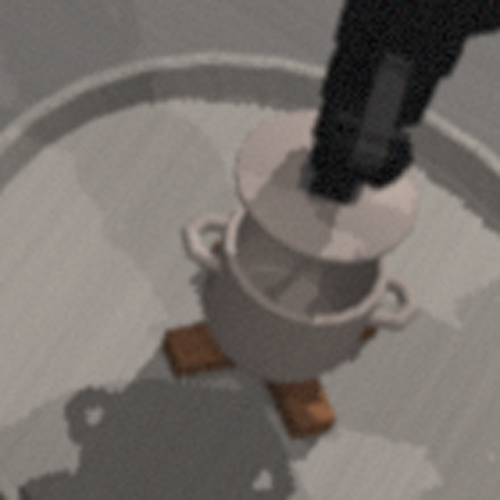

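The lid is level and hovering over the cup. I'll correct 3.6 mm in x and lower to just above the mouth.

Request:
apply_moves:
  moves: [0.01,-0.003,-0.001,0.004,0,0,0.004,0.01,0,0,0.006,0,0,0,0.01,0,0,0.005,0,0,0,0.01,0,0,0.004,0,0,0,0.01,0,0,0,0,0,0,0.01,0,0,0,0,0,0,0.01,0,0,0,0,0,0,0.01,0,0,0,0,0,0]

```text
clock: 31.92
position: [0.5741, -0.2832, 0.0886]
ee_rot: [-0.001, 0.583, 0.813, 0.0]
contact_force: [-0.5, -0.1, -0.8]
width: 0.0181
```

```bash
python3 -c "
from h import *
go(.5745,-.2837,.0666,18.7)
d=look('s20',495,330,70)
"
```

```text
t31.92 pos [ 0.5741 -0.2832  0.0886] yawY 18.72 w0.0181 F [-0.5 -0.1 -0.8] q [-0.57  0.45  1.53  0.    1.16 -0.89]
rotvec [-0.0005 -0.0013  0.0003] shift in target frame [-0.0006  0.0002  0.022 ]
shift now [-0.0006  0.0002  0.022 ] len 0.022
```

View pics/s20c.png

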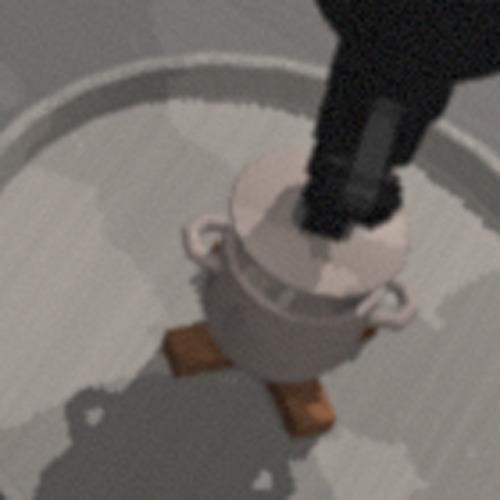

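The lid is centred just above the mouth. I'll lower it in small steps.

Request:
apply_moves:
  moves: [0.01,0,0,0.003,0,0,0,0.01,0,0,0.003,0,0,0,0.01,0,0,0.003,0,0,0,0.01,0,0,0.003,0,0,0,0.01,0,0,0.002,0,0,0,0.01,0,0,0.001,0,0,0,0.01,0,0,0,0,0,0,0.01,0,0,0,0,0,0]

```text
clock: 32.63
position: [0.5744, -0.2832, 0.0724]
ee_rot: [-0.0, 0.583, 0.813, 0.0]
contact_force: [0.0, 0.0, -0.8]
width: 0.0181
```

```bash
python3 -c "
from h import *
go(.5745,-.2837,.0666,18.7)
"
```

```text
t32.63 pos [ 0.5744 -0.2832  0.0724] yawY 18.73 w0.0181 F [ 0.   0.  -0.8] q [-0.57  0.47  1.55  0.    1.12 -0.89]
rotvec [ 0.0001 -0.0007  0.0005] shift in target frame [-0.0005 -0.0001  0.0058]
shift now [-0.0005 -0.0001  0.0058] len 0.006
```

Request:
apply_moves:
  moves: [0.01,0,0,0.0015,0,0,0,0.01,0,0,0.0015,0,0,0,0.01,0,0,0.0012,0,0,0,0.01,0,0,0.0008,0,0,0,0.01,0,0,0,0,0,0,0.01,0,0,0,0,0,0,0.01,0,0,0,0,0,0,0.01,0,0,0,0,0,0]

```text
clock: 33.3
position: [0.5747, -0.2834, 0.0672]
ee_rot: [0.0, 0.583, 0.813, 0.0]
contact_force: [0.3, -0.1, -0.1]
width: 0.0182
```

```bash
python3 -c "
from h import *
go(.5745,-.2837,.0666,18.7)
d=look('s21',495,330,70)
"
```

```text
t33.30 pos [ 0.5747 -0.2834  0.0672] yawY 18.72 w0.0182 F [ 0.3 -0.1 -0.1] q [-0.57  0.47  1.56  0.    1.11 -0.89]
rotvec [ 0.0006 -0.      0.0004] shift in target frame [-0.0002 -0.0003  0.0006]
shift now [-0.0002 -0.0003  0.0006] len 0.001
```

View pics/s21c.png

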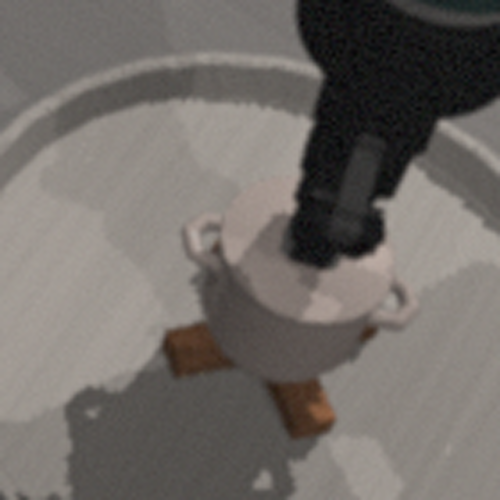

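The lid looks seated, with the flange on the rim all round. I'll nudge it the last 0.6 mm, release and lift.

Request:
apply_moves:
  moves: [0.01,0,0,0.0006,0,0,0,0.01,0,0,0,0,0,0,0.022,0,0,0,0,0,0,0.035,0,0,0,0,0,0,0.045,0,0,0,0,0,0,0.045,0,0,0,0,0,0,0.045,0,0,-0.003,0,0,0,0.045,0,0,-0.008,0,0,0]

```text
clock: 34.02
position: [0.5742, -0.2831, 0.0773]
ee_rot: [-0.001, 0.583, 0.813, 0.0]
contact_force: [-0.2, 1.0, -0.5]
width: 0.0449
```

Request:
apply_moves:
  moves: [0.045,0,0,-0.015,0,0,0,0.045,0,0,-0.02,0,0,0,0.06,0,0,-0.02,0,0,0,0.08,0.01,0.003,-0.01,0,0,0,0.08,0.022,0.006,0,0,0,0,0.08,0.03,0.009,0,0,0,0,0.08,0.035,0.009,0,0,0,0,0.08,0.035,0.009,0,0,0,0]

```text
clock: 34.68
position: [0.5688, -0.1491, 0.1509]
ee_rot: [0.005, 0.587, 0.81, 0.0]
contact_force: [0.5, -0.3, -0.8]
width: 0.0799
```

```bash
python3 -c "
from h import *
go(.4810,.3225,.14,18.7)
d=look('s22',495,330,70);e=save('top','t22')
for d in(d,e):
  W=world(d).reshape(-1,3); q=np.hypot(W[:,0]-.5745,W[:,1]+.2835)
  for a,b in((0,8),(12,18),(18,24),(24,30)):
    m=(q>=a/1000)&(q<b/1000); print(a,b,m.sum(),np.percentile(W[m,2],[5,50,95]).round(4),end=' ')
  k=W[(q<.02)&(W[:,2]>.096)&(W[:,2]<.12)]; print('knob',len(k),k.mean(0).round(4))
"
```

```text
t34.68 pos [ 0.5688 -0.1491  0.1509] yawY 18.12 w0.0799 F [ 0.5 -0.3 -0.8] q [-0.37  0.32  1.57 -0.    1.23 -0.69]
rotvec [ 0.006   0.0078 -0.0101] shift in target frame [0.4748 0.068  0.0109]
shift now [0.4755 0.0632 0.0076] len 0.480
0 8 111 [0.0872 0.1064 0.1086] 12 18 205 [0.0846 0.087  0.0892] 18 24 372 [0.0048 0.0856 0.0877] 24 30 677 [0.0043 0.0828 0.0858] knob 195 [ 0.5724 -0.2838  0.1048]Traceback (most recent call last):
  File "<string>", line 8, in <module>
    m=(q>=a/1000)&(q<b/1000); print(a,b,m.sum(),np.percentile(W[m,2],[5,50,95]).round(4),end=' ')
                                                ~~~~~~~~~~~~~^^^^^^^^^^^^^^^^^^
    return _quantile_unchecked(
        a, q, axis, out, overwrite_input, method, keepdims, weights)
    return _ureduce(a,
                    func=_quantile_ureduce_func,
    ...<5 lines>...
                    overwrite_input=overwrite_input,
                    method=method)
    r = func(a, **kwargs)
    result = _quantile(arr,
                       quantiles=q,
    ...<2 lines>...
                       out=out,
                       weights=wgt)
    slices_having_nans = np.isnan(arr[-1, ...])
                                  ~~~^^^^^^^^^
IndexError: index -1 is out of bounds for axis 0 with size 0
```

View pics/s22c.png

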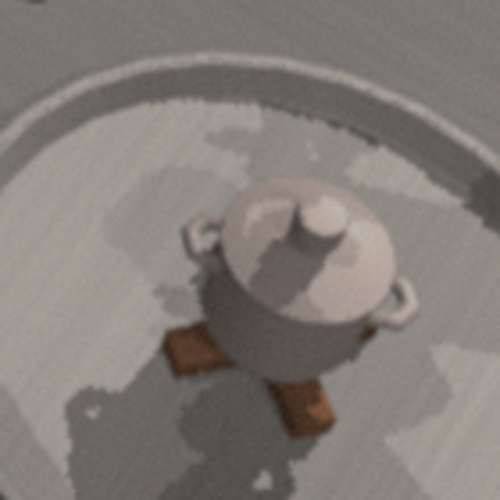

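The lid is seated: knob top at 0.106 m (expected 0.106) and level. Now the sauce dish, with the tool turned towards yaw 99° so the jaws open tangentially at its place.

Request:
apply_moves:
  moves: [0.08,0.02,0,0,0,0,-0.1,0.08,0.02,0,0,0,0,-0.12,0.08,0.015,0,0,0,0,-0.12,0.08,0.01,0.005,0,0,0,-0.12,0.08,0,0,0,0,0,-0.12,0.08,0,0,0,0,0,-0.12,0.08,0,0,0,0,0,-0.12,0.08,0,0,0,0,0,-0.12]

```text
clock: 35.45
position: [0.5404, -0.077, 0.1534]
ee_rot: [0.005, 0.135, 0.991, -0.001]
contact_force: [0.5, -0.5, -0.6]
width: 0.0802
```

```bash
python3 -c "
from h import *
go(.4810,.3225,.14,99.3)
"
```

```text
t35.45 pos [ 0.5404 -0.077   0.1534] yawY 74.53 w0.0802 F [ 0.5 -0.5 -0.6] q [-0.27  0.26  1.66 -0.    1.21 -1.57]
rotvec [-0.0029  0.0095 -0.4322] shift in target frame [-0.0059  0.4038  0.0134]
shift now [0.1639 0.3692 0.0115] len 0.404
```

Request:
apply_moves:
  moves: [0.08,0,0,0,0,0.005,-0.1,0.08,0,0,0,0,0,-0.1,0.08,0,0,0,0,0,-0.08,0.08,0,0,0,0,0,-0.05,0.08,0,0.02,0,0,0,0,0.08,0,0.03,0,0,0,0,0.08,0,0.035,0,0,0,0,0.08,0,0.035,0,0,0,0]

```text
clock: 36.12
position: [0.5321, 0.0388, 0.1549]
ee_rot: [0.004, -0.036, 0.999, -0.004]
contact_force: [-0.4, 0.7, -1.3]
width: 0.0799
```

```bash
python3 -c "
from h import *
go(.4810,.3225,.12,99.3)
"
```

```text
t36.12 pos [0.5321 0.0388 0.1549] yawY 94.10 w0.0799 F [-0.4  0.7 -1.3] q [-0.05  0.24  1.68 -0.01  1.21 -1.69]
rotvec [-0.0089  0.0075 -0.0907] shift in target frame [0.0046 0.2883 0.0349]
shift now [0.0309 0.2869 0.0322] len 0.290
```

Request:
apply_moves:
  moves: [0.08,0.002,0.033,0,-0.008,0.007,-0.04,0.08,0.002,0.036,0,0,0,-0.03,0.08,0,0.036,0,0,0,-0.015,0.08,0,0.036,0,0,0,0,0.08,0,0.034,0.004,0,0,0,0.08,0,0.028,0.006,0,0,0,0.08,0,0.02,0.006,0,0,0,0.08,0,0.012,0.004,0,0,0]

```text
clock: 36.78
position: [0.4938, 0.286, 0.1379]
ee_rot: [0.004, -0.081, 0.997, 0.001]
contact_force: [-0.3, 0.8, -0.6]
width: 0.0802
```

```bash
python3 -c "
from h import *
go(.4810,.3225,.06,99.3)
"
```

```text
t36.78 pos [0.4938 0.286  0.1379] yawY 99.29 w0.0802 F [-0.3  0.8 -0.6] q [ 0.4   0.31  1.63 -0.    1.19 -1.33]
rotvec [ 0.002   0.0086 -0.0001] shift in target frame [0.0068 0.0381 0.0779]
shift now [0.0074 0.0379 0.0779] len 0.087
```

Request:
apply_moves:
  moves: [0.08,0.004,0.012,0.008,0.002,0.008,0,0.08,0.002,0.01,0.012,0,0,0,0.08,0.001,0.006,0.015,0,0,0,0.08,0,0,0.015,0,0,0,0.08,0,0,0.01,0,0,0,0.08,0,0,0,0,0,0,0.08,0,0,0,0,0,0,0.08,0,0,0,0,0,0]

```text
clock: 37.45
position: [0.4812, 0.3186, 0.0772]
ee_rot: [0.002, -0.084, 0.996, 0.001]
contact_force: [-0.2, -0.1, -0.0]
width: 0.0801
```

```bash
python3 -c "
from h import *
go(.4810,.3225,.02,99.3)
"
```

```text
t37.45 pos [0.4812 0.3186 0.0772] yawY 99.64 w0.0801 F [-0.2 -0.1 -0. ] q [ 0.46  0.38  1.7   0.    1.07 -1.28]
rotvec [0.0015 0.0033 0.006 ] shift in target frame [-0.0004  0.0039  0.0572]
shift now [-0.0003  0.0038  0.0572] len 0.057
```

Request:
apply_moves:
  moves: [0.08,0,0.003,0.006,0.001,0.003,0.005,0.08,0,0,0.01,0,0,0,0.08,0,0,0.012,0,0,0,0.08,0,0,0.012,0,0,0,0.08,0,0,0.006,0,0,0,0.08,0,0,0,0,0,0,0.08,0,0,0,0,0,0,0.08,0,0,0,0,0,0]

```text
clock: 38.12
position: [0.4845, 0.3222, 0.0311]
ee_rot: [0.004, -0.08, 0.997, 0.002]
contact_force: [-1.3, -0.4, 0.2]
width: 0.0803
```

```bash
python3 -c "
from h import *
go(.4810,.3225,-.014,99.3)
look('s23',195,185,45)
"
```

```text
t38.12 pos [0.4845 0.3222 0.0311] yawY 99.18 w0.0803 F [-1.3 -0.4  0.2] q [ 0.47  0.43  1.74  0.    0.96 -1.26]
rotvec [ 0.0025  0.0076 -0.0022] shift in target frame [0.0034 0.0009 0.0451]
shift now [0.0038 0.0008 0.0451] len 0.045
```

View pics/s23c.png

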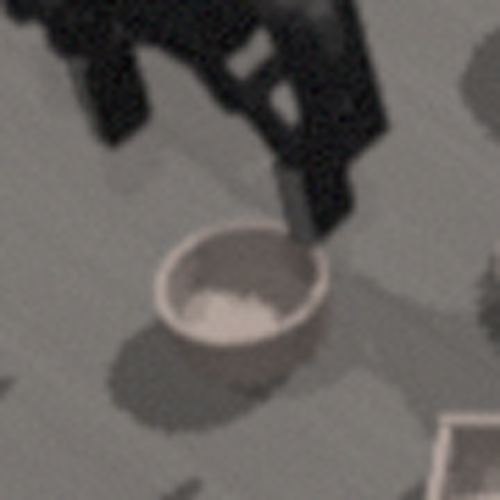

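```bash
python3 -c "
from h import *
d=dict(np.load('pics/s23.npz'))
for z in(.055,.06,.065,.07,.075):
    c=d['R']@np.array([.4845,.3222,z])+d['t']; print(z,d['fx']*c[0]/c[2]+d['cx'],d['fy']*c[1]/c[2]+d['cy'])
"
```

```text
0.055 191.22286565622778 177.8768442489539
0.06 190.7038580011154 175.9064501125738
0.065 190.18102649202484 173.9215388503232
0.07 189.65432871362052 171.9219494338863
0.075 189.12372162092709 169.90751844454292
```

Request:
apply_moves:
  moves: [0.08,0.003,0.001,0.006,0.002,0.006,-0.002,0.08,0,0,0.008,0,0,0,0.08,0,0,0.008,0,0,0,0.08,0,0,0.004,0,0,0,0.08,0,0,0,0,0,0,0.08,0,0,0,0,0,0,0.08,0,0,0,0,0,0,0.08,0,0,0,0,0,0]

```text
clock: 38.83
position: [0.4821, 0.3234, 0.0036]
ee_rot: [0.002, -0.081, 0.997, 0.001]
contact_force: [0.4, -0.1, 0.0]
width: 0.0801
```

```bash
python3 -c "
from h import *
go(.4810,.3225,-.018,99.3)
look('s24',195,185,45)
"
```

```text
t38.83 pos [0.4821 0.3234 0.0036] yawY 99.31 w0.0801 F [ 0.4 -0.1  0. ] q [ 0.47  0.46  1.77 -0.    0.9  -1.26]
rotvec [0.0011 0.0037 0.0002] shift in target frame [ 0.0013 -0.0007  0.0216]
shift now [ 0.0013 -0.0007  0.0216] len 0.022
```

View pics/s24c.png

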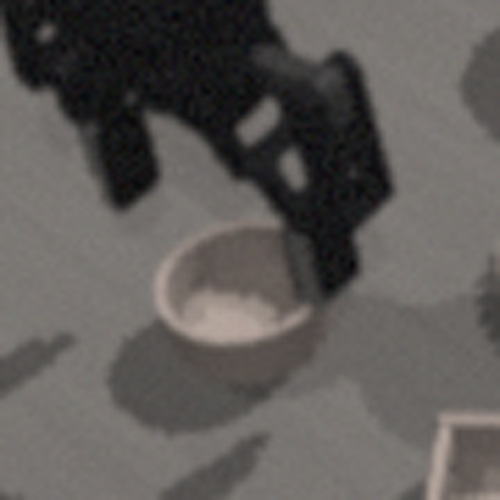

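Open to 80 mm, the tips sit about 32 mm above the reported z. I'll go down another 24 mm and close.

Request:
apply_moves:
  moves: [0.08,0.001,-0.0005,0.006,0.001,0.003,0,0.08,0,0,0.006,0,0,0,0.08,0,0,0.005,0,0,0,0.08,0,0,0.002,0,0,0,0.08,0,0,0,0,0,0,0.08,0,0,0,0,0,0,0.08,0,0,0,0,0,0,0.08,0,0,0,0,0,0]

```text
clock: 39.55
position: [0.4815, 0.3228, -0.0172]
ee_rot: [0.0, -0.081, 0.997, 0.0]
contact_force: [1.1, -0.3, 0.9]
width: 0.0805
```

Request:
apply_moves:
  moves: [0.07,0,0,0.0015,0,0,0,0.065,0,0,0.001,0,0,0,0.05,0,0,0,0,0,0,0.04,0,0,0,0,0,0,0.04,0,0,0,0,0,0,0.04,0,0,0,0,0,0,0.04,0,0,0,0,0,0,0.04,0,0,0,0,0,0]
  newtons: 30

```text
clock: 40.22
position: [0.482, 0.323, -0.0189]
ee_rot: [0.001, -0.081, 0.997, 0.0]
contact_force: [0.9, 0.1, -0.3]
width: 0.057
```

```bash
python3 -c "
from h import *
go(.4810,.3225,-.018,99.3)
look('s25',195,185,45)
"
```

```text
t40.22 pos [ 0.482   0.323  -0.0189] yawY 99.31 w0.0570 F [ 0.9  0.1 -0.3] q [ 0.47  0.49  1.79 -0.    0.86 -1.26]
rotvec [0.0006 0.0026 0.0003] shift in target frame [ 0.0011 -0.0003 -0.0009]
shift now [ 0.0011 -0.0003 -0.0009] len 0.001
```

View pics/s25c.png

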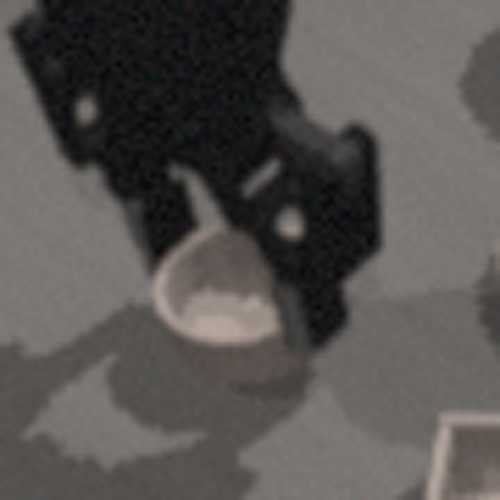

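Gripped, with a width of 57 mm on the 54–60 mm taper. I'll lift gently.

Request:
apply_moves:
  moves: [0.04,0,0,-0.003,0,0,0,0.04,0,0,-0.006,0,0,0,0.04,0,0,-0.008,0,0,0,0.04,0,0,-0.01,0,0,0,0.04,0,0,-0.01,0,0,0,0.04,0,0,-0.008,0,0,0,0.04,0,0,-0.004,0,0,0,0.04,0,0,0,0,0,0]

```text
clock: 40.93
position: [0.4825, 0.3233, 0.0366]
ee_rot: [0.002, -0.081, 0.997, 0.001]
contact_force: [0.5, -1.0, -0.2]
width: 0.0569
```

```bash
python3 -c "
from h import *
go(.494,-.297,.12,99.3)
look('s26',200,165,50)
"
```

```text
t40.93 pos [0.4825 0.3233 0.0366] yawY 99.32 w0.0569 F [ 0.5 -1.  -0.2] q [ 0.47  0.42  1.74 -0.    0.98 -1.26]
rotvec [0.0013 0.0047 0.0003] shift in target frame [ 0.0889 -0.614  -0.0834]
shift now [ 0.0887 -0.6139 -0.0846] len 0.626
```

View pics/s26c.png

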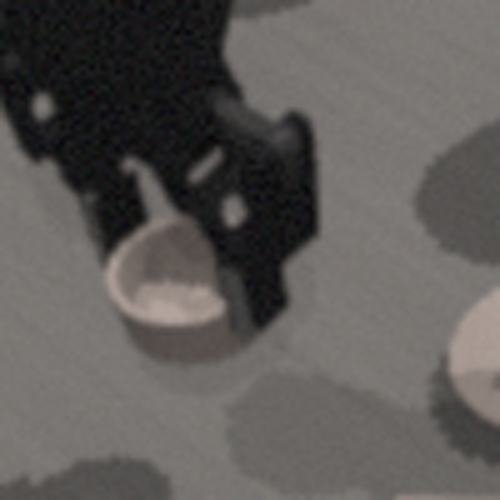

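The dish is held level. I'll carry it to the near side of the tray, 87 mm from centre between two trivet arms: (0.4877, −0.298).

Request:
apply_moves:
  moves: [0.04,0,0,-0.01,0,0.004,0,0.04,0,0,-0.018,0,0,0,0.04,0.001,-0.006,-0.02,0,0,0,0.04,0.002,-0.012,-0.018,0,0,0,0.04,0.003,-0.02,-0.012,0,0,0,0.04,0.004,-0.028,-0.004,0,0,0,0.04,0.005,-0.032,0,0,0,0,0.04,0.005,-0.034,0,0,0,0]

```text
clock: 41.65
position: [0.4828, 0.1909, 0.1192]
ee_rot: [-0.001, -0.086, 0.996, 0.001]
contact_force: [0.2, 0.1, -1.4]
width: 0.0569
```

```bash
python3 -c "
from h import *
go(.4877,-.298,.13,99.3)
"
```

```text
t41.65 pos [0.4828 0.1909 0.1192] yawY 99.85 w0.0569 F [ 0.2  0.1 -1.4] q [ 0.24  0.26  1.76  0.    1.13 -1.5 ]
rotvec [ 0.0025 -0.0028  0.0096] shift in target frame [ 0.0742 -0.4832 -0.0108]
shift now [ 0.0789 -0.4825 -0.0118] len 0.489
```

Request:
apply_moves:
  moves: [0.04,0.0055,-0.035,-0.001,0.002,-0.002,0.009,0.04,0.0055,-0.036,-0.001,0,0,0,0.04,0.0055,-0.036,-0.001,0,0,0,0.04,0.0055,-0.036,-0.001,0,0,0,0.04,0.0055,-0.036,-0.001,0,0,0,0.04,0.0055,-0.036,-0.001,0,0,0,0.04,0.0055,-0.036,0,0,0,0,0.04,0.0055,-0.036,0,0,0,0]

```text
clock: 42.32
position: [0.4822, -0.1114, 0.1236]
ee_rot: [-0.002, -0.083, 0.997, 0.001]
contact_force: [1.1, -0.0, -0.5]
width: 0.057
```

```bash
python3 -c "
from h import *
go(.4877,-.298,.13,99.3)
"
```

```text
t42.32 pos [ 0.4822 -0.1114  0.1236] yawY 99.55 w0.0570 F [ 1.1 -0.  -0.5] q [-0.37  0.22  1.8  -0.    1.13 -2.1 ]
rotvec [ 0.0016 -0.0033  0.0043] shift in target frame [ 0.0248 -0.185  -0.0064]
shift now [ 0.0256 -0.1849 -0.0066] len 0.187
```

Request:
apply_moves:
  moves: [0.04,0.005,-0.034,0,0.001,-0.003,0.004,0.04,0.005,-0.034,0,0,0,0,0.04,0.004,-0.03,0,0,0,0,0.04,0.003,-0.024,0,0,0,0,0.04,0.002,-0.016,0,0,0,0,0.04,0.001,-0.008,0,0,0,0,0.04,0,0,0,0,0,0,0.04,0,0,0,0,0,0]

```text
clock: 42.98
position: [0.4824, -0.2739, 0.1203]
ee_rot: [-0.002, -0.076, 0.997, 0.001]
contact_force: [-0.3, 0.1, -1.0]
width: 0.0569
```

```bash
python3 -c "
from h import *
go(.4877,-.298,.06,99.3)
"
```

```text
t42.98 pos [ 0.4824 -0.2739  0.1203] yawY 98.69 w0.0569 F [-0.3  0.1 -1. ] q [-0.64  0.31  1.68 -0.    1.16 -2.36]
rotvec [ 0.0013 -0.0038 -0.0106] shift in target frame [-0.0013 -0.0246  0.0603]
shift now [-0.0018 -0.0247  0.0602] len 0.065
```

Request:
apply_moves:
  moves: [0.04,-0.001,-0.009,0.002,0.001,-0.003,-0.008,0.04,0,-0.007,0.006,0,0,0,0.04,0,-0.003,0.008,0,0,0,0.04,0,0,0.01,0,0,0,0.04,0,0,0.008,0,0,0,0.04,0,0,0.004,0,0,0,0.04,0,0,0,0,0,0,0.04,0,0,0,0,0,0]

```text
clock: 43.65
position: [0.4858, -0.2872, 0.0766]
ee_rot: [-0.002, -0.083, 0.997, 0.003]
contact_force: [0.3, -0.9, -0.1]
width: 0.0571
```

```bash
python3 -c "
from h import *
go(.4877,-.298,.02,99.3)
"
```

```text
t43.65 pos [ 0.4858 -0.2872  0.0766] yawY 99.54 w0.0571 F [ 0.3 -0.9 -0.1] q [-0.66  0.36  1.72  0.    1.07 -2.4 ]
rotvec [ 0.0059 -0.0033  0.0042] shift in target frame [-0.0001 -0.0109  0.0566]
shift now [-0.0003 -0.0113  0.0565] len 0.058
```

Request:
apply_moves:
  moves: [0.04,0,-0.006,0.002,0.005,-0.003,0.004,0.04,0,-0.003,0.005,0,0,0,0.04,0,0,0.006,0,0,0,0.04,0,0,0.006,0,0,0,0.04,0,0,0.004,0,0,0,0.04,0,0,0,0,0,0,0.04,0,0,0,0,0,0,0.04,0,0,0,0,0,0]

```text
clock: 44.32
position: [0.4878, -0.2972, 0.0515]
ee_rot: [0.0, -0.081, 0.997, -0.0]
contact_force: [0.3, 0.3, -0.2]
width: 0.0571
```

```bash
python3 -c "
from h import *
go(.4877,-.298,-.013,99.3)
look('s27',470,350,110)
"
```

```text
t44.32 pos [ 0.4878 -0.2972  0.0515] yawY 99.29 w0.0571 F [ 0.3  0.3 -0.2] q [-0.67  0.4   1.74  0.    1.01 -2.4 ]
rotvec [-0.0004  0.0008 -0.0002] shift in target frame [ 0.0002 -0.0008  0.0645]
shift now [ 0.0003 -0.0008  0.0645] len 0.065
```

View pics/s27c.png

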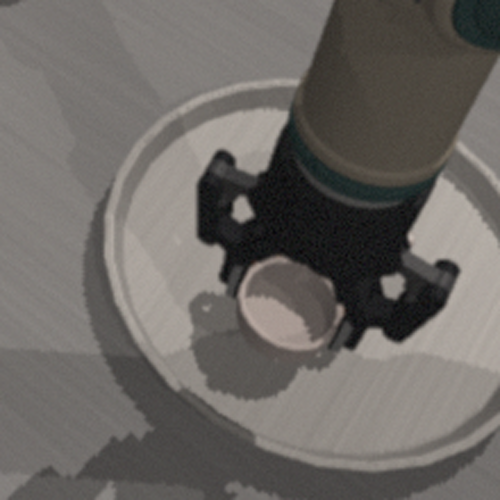

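The dish hangs level above the open floor at around crop (290,305). By geometry, the gripper body will clear the lid by at least 10 mm. I'll lower with force checks.

Request:
apply_moves:
  moves: [0.04,0,-0.0005,0.005,0,0,0,0.04,0,0,0.008,0,0,0,0.04,0,0,0.008,0,0,0,0.04,0,0,0.008,0,0,0,0.04,0,0,0.006,0,0,0,0.04,0,0,0.003,0,0,0,0.04,0,0,0,0,0,0,0.04,0,0,0,0,0,0]

```text
clock: 45.03
position: [0.4879, -0.2975, 0.0092]
ee_rot: [0.0, -0.081, 0.997, -0.0]
contact_force: [0.0, -0.1, -0.5]
width: 0.0569
```

```bash
python3 -c "
from h import *
go(.4877,-.298,-.0148,99.3)
look('t28',510,230,80,'top')
"
```

```text
t45.03 pos [ 0.4879 -0.2975  0.0092] yawY 99.30 w0.0569 F [ 0.  -0.1 -0.5] q [-0.67  0.45  1.78  0.    0.91 -2.4 ]
rotvec [-0.0001  0.0005  0.    ] shift in target frame [ 0.0003 -0.0005  0.024 ]
shift now [ 0.0003 -0.0005  0.024 ] len 0.024
```

View pics/t28c.png

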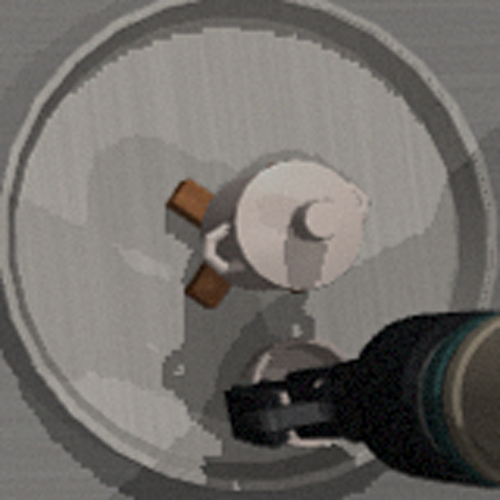

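Seen from the top, the gripper has clear space from the cup and lid. I'll lower on.

Request:
apply_moves:
  moves: [0.04,0,0,0.004,0,0,0,0.04,0,0,0.004,0,0,0,0.04,0,0,0.004,0,0,0,0.04,0,0,0.003,0,0,0,0.04,0,0,0.002,0,0,0,0.04,0,0,0.001,0,0,0,0.04,0,0,0,0,0,0,0.04,0,0,0,0,0,0]

```text
clock: 45.75
position: [0.4887, -0.2981, -0.0097]
ee_rot: [0.001, -0.081, 0.997, -0.001]
contact_force: [0.6, 0.2, -0.6]
width: 0.0572
```

```bash
python3 -c "
from h import *
go(.4877,-.298,-.0148,99.3)
"
```

```text
t45.75 pos [ 0.4887 -0.2981 -0.0097] yawY 99.31 w0.0572 F [ 0.6  0.2 -0.6] q [-0.67  0.47  1.8   0.    0.87 -2.4 ]
rotvec [-0.0019  0.0021  0.0001] shift in target frame [0.001  0.0003 0.0051]
shift now [0.001  0.0003 0.0051] len 0.005
```

Request:
apply_moves:
  moves: [0.04,0,0,0.0015,-0.001,0.001,0,0.04,0,0,0.0012,0,0,0,0.04,0,0,0.001,0,0,0,0.04,0,0,0.0006,0,0,0,0.04,0,0,0,0,0,0,0.04,0,0,0,0,0,0,0.04,0,0,0,0,0,0,0.04,0,0,0,0,0,0]

```text
clock: 46.42
position: [0.4892, -0.2984, -0.0139]
ee_rot: [0.001, -0.081, 0.997, -0.001]
contact_force: [-0.6, 0.4, -0.5]
width: 0.0574
```

```bash
python3 -c "
from h import *
go(.4877,-.298,-.0148,99.3)
d=look('s29',470,370,60); W=world(d).reshape(-1,3); m=(np.hypot(W[:,0]-.4882,W[:,1]+.298)<.034)&(W[:,2]>.018)&(W[:,2]<.04)&(d['image'].reshape(-1,3).min(1)>100); P=W[m]; h,e=np.histogram(P[:,2],20); print(h,e.round(4))
"
```

```text
t46.42 pos [ 0.4892 -0.2984 -0.0139] yawY 99.31 w0.0574 F [-0.6  0.4 -0.5] q [-0.67  0.47  1.81  0.    0.86 -2.4 ]
rotvec [-0.0017  0.0019  0.0001] shift in target frame [0.0014 0.0007 0.0009]
shift now [0.0014 0.0007 0.0009] len 0.002
[ 2  0  0  1  0  0  2  0  1  2  4  8 16 22 36 38 19 11  8  4] [0.0188 0.0195 0.0202 0.021  0.0217 0.0224 0.0231 0.0238 0.0245 0.0253
 0.026  0.0267 0.0274 0.0281 0.0288 0.0295 0.0303 0.031  0.0317 0.0324
 0.0331]
```

View pics/s29c.png

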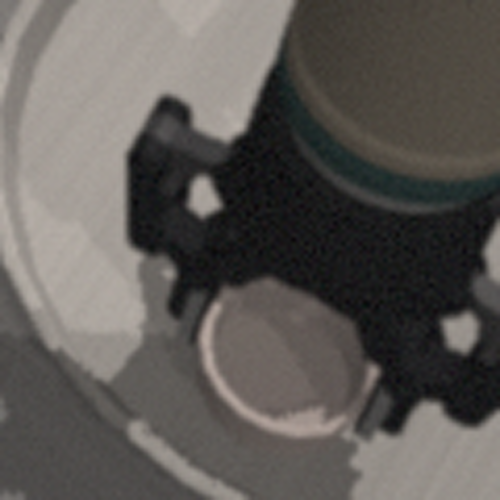

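The rim reads about 29.5 mm against an expected 28, so I'll go down one more mm and then release.

Request:
apply_moves:
  moves: [0.04,0,0,0.0008,0,0,0,0.04,0,0,0.0005,0,0,0,0.04,0,0,0,0,0,0,0.04,0,0,0,0,0,0,0.04,0,0,0,0,0,0,0.04,0,0,0,0,0,0,0.04,0,0,0,0,0,0,0.04,0,0,0,0,0,0]

```text
clock: 47.13
position: [0.4893, -0.2986, -0.0148]
ee_rot: [0.001, -0.081, 0.997, -0.001]
contact_force: [0.4, 0.1, 0.1]
width: 0.057
```

```bash
python3 -c "
from h import *
go(.4877,-.298,-.0148,99.3)
"
```

```text
t47.13 pos [ 0.4893 -0.2986 -0.0148] yawY 99.31 w0.0570 F [0.4 0.1 0.1] q [-0.67  0.48  1.81  0.    0.86 -2.4 ]
rotvec [-0.0022  0.0023  0.0001] shift in target frame [ 0.0015  0.0009 -0.    ]
shift now [ 0.0015  0.0009 -0.    ] len 0.002
```

Request:
apply_moves:
  moves: [0.04,0,0,0.0004,0,0,0,0.04,0,0,0,0,0,0,0.06,0,0,0,0,0,0,0.068,0,0,0,0,0,0,0.08,0,0,0,0,0,0,0.08,0,0,0,0,0,0,0.08,0,0,-0.003,0,0,0,0.08,0,0,-0.008,0,0,0]

```text
clock: 47.8
position: [0.4885, -0.2979, -0.005]
ee_rot: [0.0, -0.081, 0.997, -0.0]
contact_force: [-0.2, 0.2, 0.1]
width: 0.0803
```

Request:
apply_moves:
  moves: [0.08,0,0,-0.015,0,0,0,0.08,0,0,-0.02,0,0,0,0.08,0,0,-0.025,0,0,0,0.08,0,0,-0.03,0,0,0,0.08,0,0,-0.03,0,0,0,0.08,0,0.01,-0.025,0,0,0,0.08,0,0.02,-0.01,0,0,0,0.08,0,0.03,0,0,0,0]

```text
clock: 48.47
position: [0.4805, -0.243, 0.1625]
ee_rot: [0.002, -0.079, 0.997, -0.003]
contact_force: [0.9, 0.8, -0.7]
width: 0.0802
```

Request:
apply_moves:
  moves: [0.08,0,0.035,0,0,0,0,0.08,0,0.035,0,0,0,0,0.08,0,0.035,0,0,0,0,0.08,0,0.03,0,0,0,0,0.08,0,0.025,0,0,0,0,0.08,0,0.015,0,0,0,0,0.08,0,0,0,0,0,0,0.08,0,0,0,0,0,0]

```text
clock: 49.13
position: [0.4507, -0.0594, 0.1698]
ee_rot: [0.009, -0.079, 0.997, -0.005]
contact_force: [0.3, -0.6, 0.2]
width: 0.0801
```

```bash
python3 -c "
from h import *
go(.4877,-.298,.2,99.3)
d=save('side','s30');e=save('top','t30')
for n,d in(('side',d),('top',e)):
  W=world(d).reshape(-1,3)
  P=W[(np.hypot(W[:,0]-.4885,W[:,1]+.298)<.036)&(W[:,2]>.022)&(W[:,2]<.035)]
  if len(P)>20: o=ransac(P[:,:2],.0285,.004); print(n,'dish',o[0].round(4),o[1].round(4),o[2],np.percentile(P[:,2],[10,50,90]).round(4)); A=np.c_[P[:,:2],np.ones(len(P))]; print('tilt',np.linalg.lstsq(A,P[:,2],rcond=None)[0][:2].round(3))
  k=W[(np.hypot(W[:,0]-.5745,W[:,1]+.2835)<.02)&(W[:,2]>.097)&(W[:,2]<.12)]; print(n,'knob',len(k),k.mean(0).round(4))
"
```

```text
t49.13 pos [ 0.4507 -0.0594  0.1698] yawY 99.09 w0.0801 F [ 0.3 -0.6  0.2] q [-0.28  0.11  1.82 -0.    1.2  -2.01]
rotvec [-0.0111  0.0163 -0.0035] shift in target frame [ 0.0021 -0.2415 -0.0302]
shift now [ 0.0007 -0.2418 -0.0276] len 0.243
side dish [ 0.4881 -0.2983] 0.0274 489 [0.0236 0.0279 0.03  ]
tilt [-0.009 -0.004]
side knob 182 [ 0.5728 -0.2838  0.1053]
top dish [ 0.4879 -0.2963] 0.0274 305 [0.0239 0.0271 0.0289]
tilt [-0.003  0.006]
top knob 149 [ 0.5735 -0.2805  0.1046]
```

View pics/s30.png

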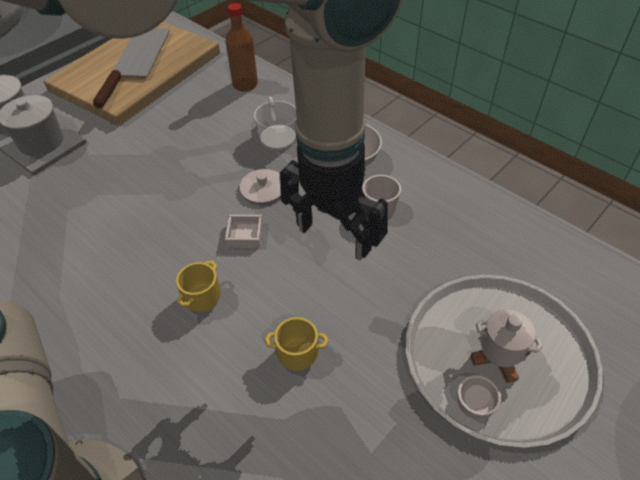

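View pics/t30.png

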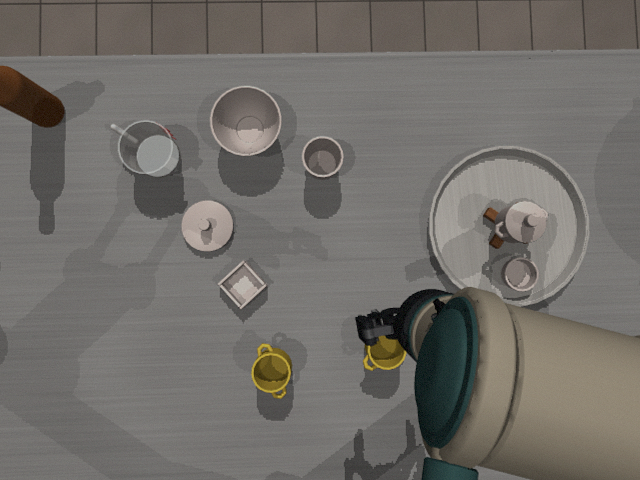

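Everything is in place. The gripper is empty and well above the scene (tips at about 0.2 m), and the bystanders are at their original pixels. Handing in.

```bash
python3 -c "
from h import *
print(workorder.sign_off())"
```

```text
the job is handed in; nothing more can be done
None
```

I laid up the tray in the order asked and handed the job in at about 49 s. The sign-off reports no verdict.

**Last checks**
- **Trivet:** flat on the tray floor, about 1 mm from the tray centre, top at 18 mm.
- **Stew cup:** upright on the middle of the trivet, rim at about 77 mm (78 expected), centred to about 1–2 mm.
- **Lid:** the smaller one, seated level, knob top at about 106 mm, as expected for a seated lid.
- **Sauce dish:** upright on the tray floor, about 86 mm from the tray centre between two trivet arms. Its rim is at about 28 mm with under 1% tilt.
- **Everything else:** the teacup, square dish, wide lid, bowl, measuring cup and yellow cups look unmoved in the final pictures. The arm covered parts of the bowl, teacup and one yellow cup in one view or the other.

**What failed or disagreed**
- **First grasp:** my first try at the trivet closed on nothing. The visible fingertips sat about 27–32 mm higher than the reported TCP, depending on how far the jaws were open. I corrected every later height for this and checked it by camera.
- **Cameras:** the two cameras disagreed by about 2 mm in y (3 mm on the lid's knob), so I averaged them.
- **Forces:** the largest reading I saw, at the end of each move, was under 2 N.

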